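# Set up a heel mould for the next order

### The arm

A 6-joint arm with a two-finger parallel gripper is mounted at the origin on the work surface. World frame = base frame: x ahead of the robot, y to its left, z up, the work surface at z = 0. Lengths are in m, angles in rad, forces in N, time in s.
With the tool pointing down it reaches from about 0.35 to 0.85 m from the base axis. Payload 8.1 kg.
Tool frame: the origin (TCP) lies between the finger pads; the fingertips stand 25 mm ahead of it and the grasp point (between the pads) lies 6 mm ahead of it; z points along the fingers, y is the line along which they close (so a half turn about z gives the same grasp; the last joint's range is limited). The gripper opens to 93 mm and grips with 3 to 60 N. Pads are 15 mm wide; open, the fingers measure 128 mm over their backs; the gripper's body (75 mm by 188 mm) begins 65 mm behind the grasp point.
Start: joints at [1.185, 0.13, 1.488, -0, 1.523, -0.085], TCP at [0.178, 0.573, 0.244] pointing down, gripper open.
Joint ranges: [-2.96, 2.96], [-0.89, 2.26], [0.02, 2.5], [-1.34, 4.48], [0, 2.73], [-2.66, 2.66]. Speed limits (rad/s): [2.39, 2.39, 2.79, 3.14, 3.14, 3.14].

### API

Orientations are given as a rotation vector (axis times angle).
In Python, from plant import robot gives the robot as it stands.
- The arm moves only by the tool arm_command, never from a script. Its argument "increments" is text: rows parted by semicolons, each of 5 numbers parted by spaces: the closure, from 0 (fully open) to 1 (shut), then the shift along the tool's x, y, z in mm, then the turn about the tool's z in rad. A call has 1 to 5 rows; each row is the pose to reach, as a shift and turn from the pose commanded when the call began, along the tool's axes at that moment; what a row does not reach only later rows make up. A row lasts 1/10 s, in which the tool goes at most 50 mm and 8.59 degrees, less where a joint would pass 70% of its speed; a pose out of reach is approached as far as the arm can. A call with a gripper value outside its range is refused whole. The fingers move at their own pace and stop on an object; "grip_force" is the grip in N (left out, the last holds). Time passes only in rows, so rows that repeat a pose let the fingers close. It gives the time, the measured TCP pose, the force, the opening and the grip force at its end, in the units of the state.
- robot.read_state(): the state, without advancing time (a new reading comes with each control period).
- robot.read_camera(name): name is "scene" or "top" or "wrist"; returns the picture (400x640x3 uint8, blue, green, red); there is no depth.
- robot.camera_model(name): a dict with "fx", "fy", "cx", "cy" (pixels), "eye" and "rotation" of the camera in the world. Camera axes: x right, y down, z forward; pixel columns grow to the right and rows downward; lengths in m; the calibration is good to about 2 mm. A picture is of the moment at which its call begins: read the wrist's pose just before it. camera_model takes no time and is no camera call; for the wrist camera it gives the pose at the moment of the call.
- robot.close_job(): hands the job in; it is judged then, once.
The state is a dict: "t": time; "q": joint angles; "dq": joint speeds; "joint_torque": joint torques, N m; "tool_pos": TCP position; "orientation": TCP orientation; "force": force on the tool from outside, world axes, zero at the start; "wrist_torque": the same for the moment, N m; "opening": finger opening in m; "gripper_force": force on a finger pad.
Only numpy, scipy, OpenCV 4.12 (cv2) and the standard library are available. Lean on these libraries where they do the work, as an engineer would, in place of code of your own. Each camera call takes 0.05 s, during which the arm holds its last target. There are 200 camera calls.

### The job

Set up the heel mould on this shoemaking bench: lean the pattern board on its stand, outline side showing, with its foot behind the lip and its back on the rail, and lower every mould frame lying on the bench over the two pins of the mould base, one on top of another, each fully home and flat. Then lower the cover plate with the grip bar over the pins, flush on the frames, and only after that turn the pressure knob until its pointer is on the zero mark. Leave the other things on the bench where they are.

Things in the scene. Friction and masses are not known exactly. Their poses are not given: they have to be found in the camera images.
- frame_a: plain aluminium mould frame, a flat plate 130 x 56 x 12 mm with a 51 x 27 mm window in its middle and two 12.5 mm through holes 48 mm either side of its centre along x; lies flat at first. Origin: centre of its underside; x along its length, z up. It may be turned end for end or over. Two to four are there; absent ones read None throughout
- frame_b: plain aluminium mould frame, a flat plate 130 x 56 x 12 mm with a 51 x 27 mm window in its middle and two 12.5 mm through holes 48 mm either side of its centre along x; lies flat at first. Origin: centre of its underside; x along its length, z up. It may be turned end for end or over. Two to four are there; absent ones read None throughout
- frame_c: plain aluminium mould frame, a flat plate 130 x 56 x 12 mm with a 51 x 27 mm window in its middle and two 12.5 mm through holes 48 mm either side of its centre along x; lies flat at first. Origin: centre of its underside; x along its length, z up. It may be turned end for end or over. Two to four are there; absent ones read None throughout
- frame_d: plain aluminium mould frame, a flat plate 130 x 56 x 12 mm with a 51 x 27 mm window in its middle and two 12.5 mm through holes 48 mm either side of its centre along x; lies flat at first. Origin: centre of its underside; x along its length, z up. It may be turned end for end or over. Two to four are there; absent ones read None throughout
- cover: the mould's cover plate: aluminium plate 130 x 56 x 12 mm without window, with the same two holes as the frames (12.5 mm, 48 mm either side of its centre) and a dark steel grip bar on top, 46 mm long along x, 14 mm wide, 28 mm high, in the middle. Origin: centre of the plate's underside, x along its length, z up; may be turned end for end
- board: plywood pattern board 150 x 56 x 10 mm with a thin black sole outline on its upper side; lies flat on the bench at first, outline up. Origin: centre of its underside; x along its length, z out of the outline side
- mould_base: fixed dark steel mould base, a block 160 x 84 x 20 mm with two bright upright pins of 10 mm diameter, 48 mm either side of its centre along x, standing 70 mm above the block, their last 12 mm tapered to 4 mm. Origin: centre of its underside on the bench; x along its length, through both pins
- stand: fixed black board stand, x from its front (lip) to its back (rail). Floor plate 6 mm thick, x -75 to 60, y -42 to 42 mm; front lip x -75 to -67 mm, top 20 mm above the bench; at x = 30 a steel hoop with a level rail 12 mm thick, 56 mm long along y, axis 75 mm above the bench. A board with its foot behind the lip and its back on the rail leans 40 degrees from level. Origin: on the bench
- dial_box: fixed grey box 110 x 110 x 38 mm with a white dial face 96 mm across on top and a pressure knob in its middle. The zero mark is the longest and broadest tick of the dial, on its -x side; the other ticks are every 30 degrees. Origin: centre of the underside on the bench
- dial_grip (a point): grip point on the black knob's axis, 68 mm above the bench. Knob: a disc 52 mm across and on it a grip bar 46 mm long, 14 mm wide, from 44 to 74 mm above the bench. x turns with the knob: the bar lies along x, the pointer (a thin black hand, and a white line on top of that half of the bar) points along -x
- dial (a joint): turning angle of the knob (rad), counter-clockwise from above positive, within +-2.9; 0 when the pointer points at the zero mark; starts between 0.6 and 2.3
- glue_tin: bystander, to be left alone: tin 68 mm across, 85 mm high; origin at its underside
- heel_block: bystander, to be left alone: black rubber heel block 50 x 46 x 22 mm; origin at its underside
- wax: bystander, to be left alone: dark brown block 50 x 30 x 18 mm; origin at its underside
- tape: bystander, to be left alone: paper ring 72 mm across, 22 mm high; origin at its underside
- eyelet_cup: bystander, to be left alone: black cup 52 mm across, 60 mm high; origin at its underside
Not all that is in view belongs to the job. Leave any purple or red look-alike of the frame_a alone.

How it is judged:
By the outcome, as a careful person would: the job done as asked, in the order asked, and still so for the second after the job is handed in, with the robot touching nothing.
Of frame_a, frame_b, frame_c, frame_d only 2 to 4 are there at a start; the rules pass over those that are not, and their reading is None.
At some moment in a run one of frame_a, frame_b, frame_c, frame_d, cover may be knocked a few centimetres aside while the robot is not near it.
It also fails if it takes over 210 s, if anything falls off the work surface, if the arm or the gripper's body presses on something with over 40 N, if the wrist force passes 120 N, or if a joint passes its speed limit or range.

## Working session

There is one attempt and no reset: what is moved stays moved. The work goes in short steps, Python scripts to look and compute and a tool call to move; the robot and the scene stay as the last step left them, time stands still between calls to the robot, and variables do not carry over. Pictures are saved under pics/ and viewed, at most 14 in all, crops included, and the job is handed in when it is done.

Besides the shell and the picture viewer there is one more tool, called after "Request:" as a command line: name --argument value ..., lists and objects as JSON in quotes. arm_command: Moves the arm, as the interface text tells. Its arguments: {"type":"object","properties":{"increments":{"type":"string"},"grip_force":{"type":"number"}},"required":["increments"]}

```bash
ls; mkdir -p pics; cat > h.py <<'E'
import numpy as np, cv2
from scipy.spatial.transform import Rotation as R
from plant import robot
def ray(m,u,v):
    d=np.array([(u-m["cx"])/m["fx"],(v-m["cy"])/m["fy"],1.0]); return np.array(m["eye"]),np.array(m["rotation"])@d
def onz(m,u,v,z):
    e,d=ray(m,u,v); return e+d*(z-e[2])/d[2]
def proj(m,p):
    c=np.array(m["rotation"]).T@(np.array(p)-np.array(m["eye"])); return m["fx"]*c[0]/c[2]+m["cx"],m["fy"]*c[1]/c[2]+m["cy"]
def tool():
    s=robot.read_state(); return s,np.array(s["tool_pos"]),R.from_rotvec(s["orientation"])
def shift(target,yaw=None):
    "mm shift in tool axes to reach world target"
    s,p,r=tool(); return np.round(r.inv().apply(np.array(target)-p)*1000,1)
E
python3 - <<'E'
from h import *
for n in("top","scene"):
    m=robot.camera_model(n); print(n,m)
    cv2.imwrite(f"pics/{n}0.png",robot.read_camera(n))
s=robot.read_state(); print(s); print(R.from_rotvec(s["orientation"]).as_matrix().round(3))
E
```

```text
pics
top {'fx': 377.4427057644367, 'fy': 377.4427057644367, 'cx': 326.29309386158604, 'cy': 193.57485472960892, 'eye': array([ 0.36937538, -0.00410634,  1.12877945]), 'rotation': array([-2.1611225 ,  2.14622828, -0.17669769])}
scene {'fx': 440.479222446429, 'fy': 440.479222446429, 'cx': 309.7078340416691, 'cy': 202.3537760268478, 'eye': array([1.15208444, 0.07888269, 0.98804594]), 'rotation': array([-1.68334169, -2.0538439 ,  0.65432418])}
{'t': 0.1, 'q': array([ 1.18459581e+00,  1.31078180e-01,  1.48915241e+00,  1.92936893e-05,
        1.52299517e+00, -8.53834859e-02]), 'dq': array([ 1.37153507e-03, -1.68591051e-03, -3.01802850e-03,  5.40298017e-04,
        4.62852953e-05,  1.75283521e-03]), 'joint_torque': array([ 1.53624504e-03, -5.61346042e+01, -4.93092549e+01,  7.70444074e-02,
        2.92213418e-02, -2.00949827e-06]), 'tool_pos': array([0.17756833, 0.57263866, 0.24270663]), 'orientation': array([-4.70684017e-01, -3.10572698e+00,  2.48690664e-03]), 'force': array([-0.53051796,  0.52383262, -0.03127376]), 'wrist_torque': array([-0.0156113 ,  0.01149996, -0.06184024]), 'gripper_force': 0.0, 'opening': 0.09317731098961135}
[[-0.955  0.296 -0.001]
 [ 0.296  0.955 -0.002]
 [ 0.    -0.002 -1.   ]]
```

View pics/top0.png

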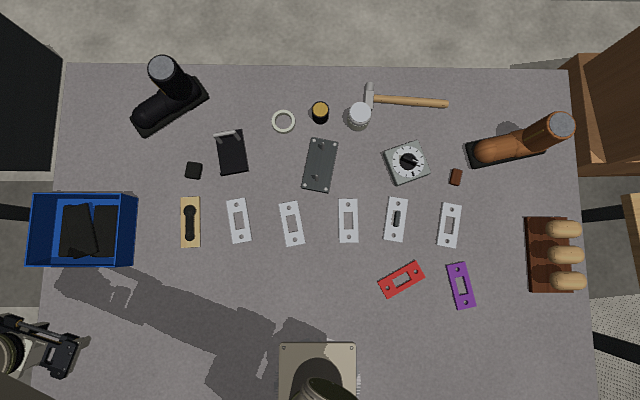

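View pics/scene0.png

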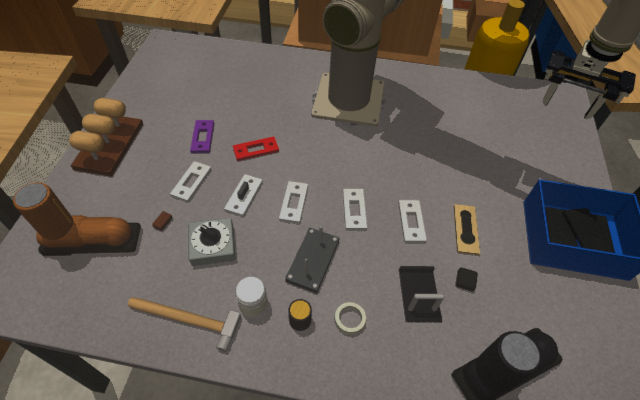

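The top view shows the board at (190,222), white frames at (238,221), (291,223), (348,220) and (449,225), and the cover with its bar at (396,219). The base is at (320,165), the stand at (232,152) and the dial at (407,162). The red and purple pieces are decoys. I'll measure coarse poses.

```bash
cat >> h.py <<'E'
_cm=robot.camera_model
def cam(n):
    m=dict(_cm(n)); r=np.array(m["rotation"]); m["rotation"]=R.from_rotvec(r).as_matrix() if r.shape==(3,) else r; return m
def plates(img,m,lo=(170,170,170),z=.012,amin=300,amax=1e9,hi=(256,256,256)):
    "min-area rects of bright plates, on plane z: centre, yaw of long side, sizes"
    k=cv2.inRange(img,np.array(lo),np.array(hi)); out=[]
    for c in cv2.findContours(k,cv2.RETR_EXTERNAL,cv2.CHAIN_APPROX_NONE)[0]:
        if not amin<cv2.contourArea(c)<amax: continue
        w=np.array([onz(m,u,v,z)[:2] for u,v in c[:,0]],np.float32)
        (x,y),(a,b),t=cv2.minAreaRect(w*1000)
        if a<b: a,b,t=b,a,t+90
        t=(t+90)%180-90; out.append((x/1000,y/1000,np.radians(t),a,b))
    return out
E
python3 - <<'E'
from h import *
m=cam("top"); img=cv2.imread("pics/top0.png")
for u,v in((190,222),(238,221),(291,223),(348,220),(396,219),(449,225),(320,165),(407,162)): print((u,v),img[v,u-8],onz(m,u,v,.012).round(3))
print("plates"); 
for r in plates(img,m): print(np.round(r,3))
print("board")
for r in plates(img,m,(70,130,170),.01,200,1e9,(150,200,240)): print(np.round(r,3))
print("pin1,2 tops"); 
w=cam("wrist"); s,p,r=tool(); print("wristcam in tool",r.inv().apply(w["eye"]-p).round(4),(r.as_matrix().T@w["rotation"]).round(3),w["fx"])
cv2.imwrite("pics/z.png",cv2.resize(img[70:260,170:480],None,fx=2.5,fy=2.5,interpolation=cv2.INTER_CUBIC))
E
```

```text
(190, 222) [113 152 175] [0.446 0.377 0.012]
(238, 221) [186 183 180] [0.45  0.236 0.012]
(291, 223) [187 184 182] [0.445 0.08  0.012]
(348, 220) [186 183 181] [ 0.455 -0.088  0.012]
(396, 219) [183 180 177] [ 0.459 -0.231  0.012]
(449, 225) [185 183 180] [ 0.442 -0.389  0.012]
(320, 165) [70 71 67] [ 0.621 -0.004  0.012]
(407, 162) [86 93 94] [ 0.633 -0.268  0.012]
plates
[  0.443  -0.39   -0.195 128.262  53.945]
[4.45000e-01 7.90000e-02 2.03000e-01 1.27082e+02 5.37980e+01]
[ 4.54000e-01 -8.80000e-02  8.00000e-03  1.27433e+02  5.35590e+01]
[  0.453   0.235   0.196 127.707  54.232]
[  0.46   -0.23   -0.159 128.257  53.569]
[ 6.3600e-01 -2.7200e-01 -2.0000e-02  9.3839e+01  9.1671e+01]
board
[4.48000e-01 3.78000e-01 6.10000e-02 1.47828e+02 5.23630e+01]
pin1,2 tops
wristcam in tool [ 6.980e-02 -1.000e-04 -1.415e-01] [[ 0.    -0.968 -0.253]
 [ 1.     0.001 -0.001]
 [ 0.001 -0.253  0.968]] 301.9493922703136
```

View pics/z.png

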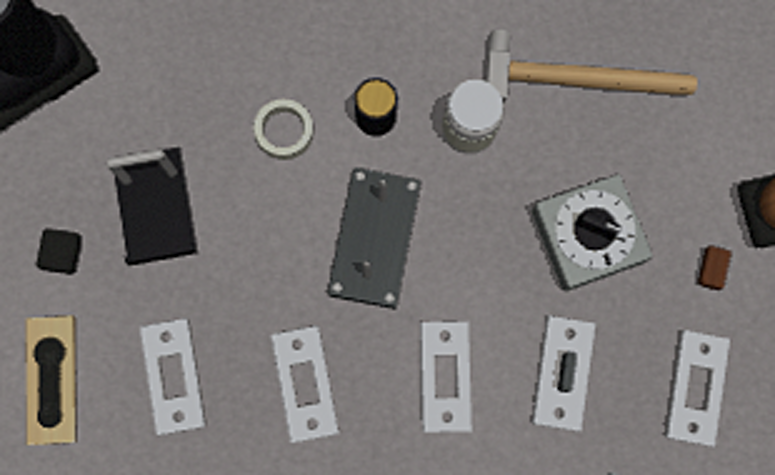

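```bash
cat >> h.py <<'E'
def go(x,y,z,yaw):
    "print shift (mm, tool axes) and turn for a target TCP, yaw = direction of the line of tool x (mod pi)"
    s,p,r=tool(); X=r.as_matrix()[:,0]; cur=np.arctan2(X[1],X[0])
    d=(yaw-cur+np.pi/2)%np.pi-np.pi/2
    print("go",np.round(r.inv().apply(np.array([x,y,z])-p)*1000,1),"turn",round(-d,3),"q6",round(s["q"][5],2),"t",round(s["t"],1))
def snap(n,f):
    m=cam(n); i=robot.read_camera(n); cv2.imwrite(f"pics/{f}.png",i); return m,i
E
python3 -c "
from h import *
go(.47,.378,.2,.061)"
```

```text
go [-337.   -99.2   42.8] turn -0.362 q6 -0.09 t 0.1
```

Request:
arm_command --increments "0 -50 -15 10 -0.12; 0 -100 -30 20 -0.24; 0 -150 -45 30 -0.362; 0 -200 -60 40 -0.362; 0 -250 -75 43 -0.362"

```text
t: 0.6
tool_pos: [0.3828, 0.4338, 0.2003]
orientation: [0.097, -3.139, 0.002]
force: [0.7, 0.5, -0.5]
opening: 0.0932
gripper_force: 0.0
```

```bash
python3 -c "
from h import *
go(.47,.378,.2,.061)"
```

```text
go [-83.6 -61.1   0.3] turn 0.001 q6 -0.87 t 0.6
```

Request:
arm_command --increments "0 -42 -30 0 0; 0 -84 -61 0 0; 0 -84 -61 0 0; 0 -84 -61 0 0"

```text
t: 1.0
tool_pos: [0.4703, 0.3787, 0.2012]
orientation: [0.091, -3.139, 0.001]
force: [0.6, 1.4, 0.1]
opening: 0.0931
gripper_force: 0.0
```

```bash
python3 -c "
from h import *
m,i=snap('wrist','w1')
for r in plates(i,m,(70,120,150),.01,2000,1e9,(165,210,245)): print(np.round(r,4))
for n,p in dict(tcp=(.448,.378,.01),stand=(.66,.25,.006)).items(): print(n,proj(m,p))
go(.458,.378,.027,.061)
"
```

```text
[  0.4642   0.4042   0.245  234.1711 157.1115]
tcp (np.float64(325.20130688317784), np.float64(164.75606763637595))
stand (np.float64(216.36395444043822), np.float64(322.02331863539155))
go [ 11.1  -1.  174.3] turn -0.001 q6 -1.04 t 1.1
```

View pics/w1.png

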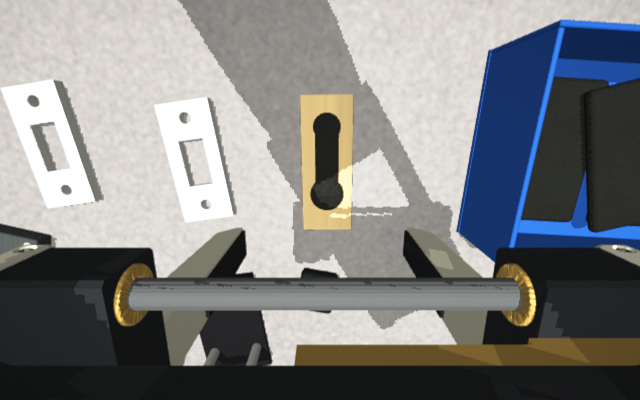

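The wrist view shows the board at about (327,162), two frames to the left, and the gripper filling the lower half. I'll segment the board by saturation.

```bash
cat >> h.py <<'E'
def rect(k,m,z,amin=1500):
    "rects of mask k (largest outer contours) on plane z; side extents"
    out=[]
    for c in cv2.findContours(k,cv2.RETR_EXTERNAL,cv2.CHAIN_APPROX_NONE)[0]:
        if cv2.contourArea(c)<amin: continue
        w=np.array([onz(m,u,v,z)[:2] for u,v in c[:,0]],np.float32)
        (x,y),(a,b),t=cv2.minAreaRect(w*1000)
        if a<b: a,b,t=b,a,t+90
        out.append((x/1000,y/1000,np.radians((t+90)%180-90),a,b))
    return out
E
python3 - <<'E'
from h import *
m=cam("wrist"); i=cv2.imread("pics/w1.png")
h=cv2.cvtColor(i,cv2.COLOR_BGR2HSV)
k=cv2.inRange(h,(10,60,100),(35,255,255)); k[240:]=0
k[:,:280]=0; k[:,380:]=0
k=cv2.morphologyEx(k,cv2.MORPH_CLOSE,np.ones((9,9)))
for r in rect(k,m,.01): print("board",np.round(r,4))
k=cv2.inRange(i,(225,225,225),(256,256,256)); k=cv2.morphologyEx(k,cv2.MORPH_OPEN,np.ones((9,9)));k[225:]=0
for r in rect(k,m,.012): print("pl",np.round(r,4))
E
```

```text
board [4.47400e-01 3.80400e-01 6.53000e-02 1.49833e+02 5.63066e+01]
pl [  0.4532   0.2357   0.1956 132.7289  57.7483]
pl [4.454000e-01 7.890000e-02 2.048000e-01 1.321491e+02 5.756870e+01]
```

```bash
python3 - <<'E'
from h import *
m=cam("top"); i=cv2.imread("pics/top0.png")
k=cv2.inRange(i,(0,0,0),(52,52,52)); q=np.zeros_like(k); q[125:185,205:255]=k[125:185,205:255]
for r in rect(q,m,.006,200): print("stand top",np.round(r,4))
m2=cam("scene"); j=cv2.imread("pics/scene0.png")
c=np.hstack([cv2.resize(i[120:185,200:260],(360,390),interpolation=cv2.INTER_CUBIC),cv2.resize(j[255:330,390:455],(390,450),interpolation=cv2.INTER_CUBIC)[:390]])
cv2.imwrite("pics/st.png",c)
E
```

```text
stand top [  0.66     0.2677   0.1962 134.3871  84.6042]
```

View pics/st.png

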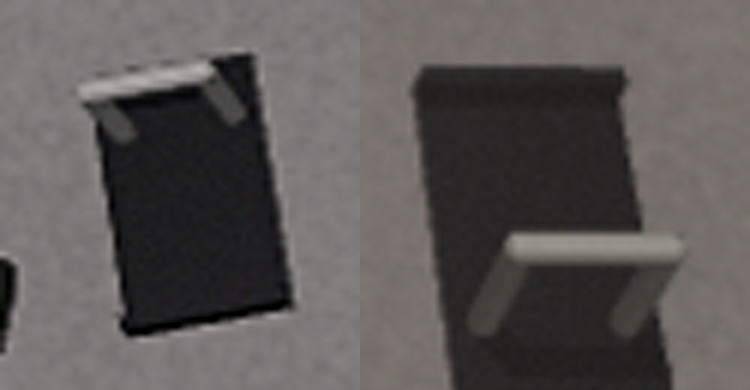

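```bash
python3 - <<'E'
from h import *
m=cam("top")
P=lambda u,v,z:onz(m,200+u/6-.4,120+v/6-.4,z)[:2]
def a(p,q): d=q-p; return np.degrees(np.arctan2(d[1],d[0])).round(2)
L=(P(125,325,.006),P(99,120,.006)); Rr=(P(293,300,.006),P(257,60,.006))
print("left",L,a(*L),"right",Rr,a(*Rr))
rl=P(80,93,.075),P(215,73,.075); print("rail",rl,a(rl[1],rl[0])-90,"mid",sum(rl)/2)
lp=P(127,330,.01),P(293,305,.01); print("lip",lp,a(lp[1],lp[0])-90,"mid",sum(lp)/2)
mid=sum(rl)/2-sum(lp)/2; print("axis",np.degrees(np.arctan2(mid[1],mid[0])),np.linalg.norm(mid))
go(.4574,.3795,.028,.064)
E
```

```text
left (array([0.59236077, 0.29595545]), array([0.69852217, 0.31403841])) 9.67 right (array([0.60596875, 0.21230305]), array([0.73109886, 0.23511088])) 10.33
rail (array([0.69153249, 0.30417142]), array([0.70217514, 0.24023688])) 9.450000000000003 mid [0.69685382 0.27220415]
lip (array([0.58902725, 0.29377265]), array([0.60256551, 0.21144117])) 9.340000000000003 mid [0.59579638 0.25260691]
axis 10.974682344331685 0.10294006556403197
go [ 11.6   0.5 173.3] turn -0.004 q6 -1.04 t 1.1
```

Request:
arm_command --increments "0 11.6 0.5 50 -0.004; 0 11.6 0.5 100 -0.004; 0 11.6 0.5 140 -0.004; 0 11.6 0.5 165 -0.004; 0 11.6 0.5 173 -0.004" --grip_force 15

```text
t: 1.55
tool_pos: [0.4537, 0.3792, 0.0252]
orientation: [0.106, -3.133, 0.006]
force: [-20.9, -17.2, 41.9]
opening: 0.093
gripper_force: 20.9
```

Request:
arm_command --increments "0.6 0 0 0 0; 0.6 0 0 0 0; 0.6 0 0 0 0; 0.6 0 0 0 0; 0.6 0 0 0 0"

```text
t: 2.05
tool_pos: [0.4584, 0.38, 0.0297]
orientation: [-0.102, 3.139, 0.001]
force: [0.1, 0.2, 0.1]
opening: 0.0576
gripper_force: 0.0
```

Request:
arm_command --increments "1 0 0 0 0; 1 0 0 0 0; 1 0 0 0 0; 1 0 0 0 0"

```text
t: 2.45
tool_pos: [0.4584, 0.38, 0.0296]
orientation: [-0.102, 3.139, 0.001]
force: [-1.8, -0.1, 5.6]
opening: 0.056
gripper_force: 15.0
```

Request:
arm_command --increments "1 0 0 -20 0; 1 0 0 -60 0; 1 0 0 -100 0; 1 0 0 -125 0; 1 0 0 -130 0"

```text
t: 2.95
tool_pos: [0.4598, 0.3807, 0.1627]
orientation: [-0.102, 3.135, 0.005]
force: [1.0, 0.3, -2.2]
opening: 0.0557
gripper_force: 15.0
```

```bash
python3 - <<'E'
from h import *
m,i=snap("scene","s1"); s,p,r=tool(); print(p,s["force"],s["opening"],s["gripper_force"])
cv2.imwrite("pics/s1c.png",cv2.resize(i[140:300,380:560],None,fx=3,fy=3))
c,sn=np.cos(.175),np.sin(.175)
for x in(8,): go(.6675+c*x/1000,.268+sn*x/1000,.16,.175)
E
```

```text
[0.45920996 0.38032319 0.1611768 ] [ 0.44623131  0.47946035 -1.64996924] 0.05578772839965098 14.999121576547623
go [-208.5 -124.8    1.7] turn -0.11 q6 -1.03 t 3.0
```

View pics/s1c.png

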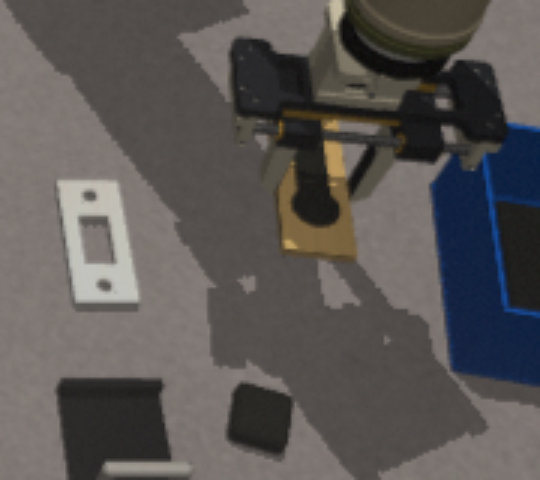

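Request:
arm_command --increments "1 -40 -20 0 -0.03; 1 -90 -50 0 -0.07; 1 -140 -80 0 -0.11; 1 -180 -108 0 -0.11; 1 -200 -120 0 -0.11"

```text
t: 3.5
tool_pos: [0.6663, 0.2703, 0.1549]
orientation: [0.273, -3.126, 0.002]
force: [0.8, 0.5, -0.7]
opening: 0.0555
gripper_force: 15.0
```

Request:
arm_command --increments "1 -8 -5 0 0; 1 -8 -5 0 0; 1 -8 -5 0 0"

```text
t: 3.8
tool_pos: [0.6725, 0.2698, 0.1565]
orientation: [0.275, -3.126, 0.0]
force: [-0.4, 0.5, -1.7]
opening: 0.0559
gripper_force: 15.0
```

```bash
python3 - <<'E'
from h import *
c,sn=np.cos(.175),np.sin(.175)
s,p,r=tool(); print(p,s["force"])
for x,z in((8,.125),(8,.092),(1.3,.089)): go(.6675+c*x/1000,.268+sn*x/1000,z,.175)
E
```

```text
[0.6725335  0.26981011 0.1565252 ] [-0.43163606  0.45079031 -1.66630236]
go [-2.8 -0.9 31.5] turn 0.001 q6 -1.44 t 3.8
go [-3.  -0.9 64.5] turn 0.001 q6 -1.44 t 3.8
go [ 3.7 -0.9 67.5] turn 0.001 q6 -1.44 t 3.8
```

Now lower slowly so that the rail tilts the board.

Request:
arm_command --increments "1 -3 -1 15 0; 1 -3 -1 30 0; 1 -3 -1 36 0; 1 -3 -1 42 0; 1 -3 -1 47 0"

```text
t: 4.3
tool_pos: [0.6769, 0.2692, 0.1111]
orientation: [0.275, -3.129, 0.0]
force: [0.1, 0.5, -1.8]
opening: 0.0556
gripper_force: 15.0
```

Request:
arm_command --increments "1 0 0 3 0; 1 0 0 6 0; 1 0 0 9 0; 1 0 0 11 0; 1 0 0 11 0"

```text
t: 4.8
tool_pos: [0.6778, 0.2691, 0.1011]
orientation: [-0.275, 3.128, 0.001]
force: [0.4, 0.8, 2.1]
opening: 0.0559
gripper_force: 15.0
```

```bash
python3 - <<'E'
from h import *
m,i=snap("scene","s2"); s,p,r=tool(); print(p,s["force"],s["opening"])
cv2.imwrite("pics/s2c.png",cv2.resize(i[200:350,360:500],None,fx=4,fy=4))
E
```

```text
[0.67772235 0.26908474 0.10112721] [-0.14438136  1.18085358  0.58084787] 0.05568573709135224
```

View pics/s2c.png

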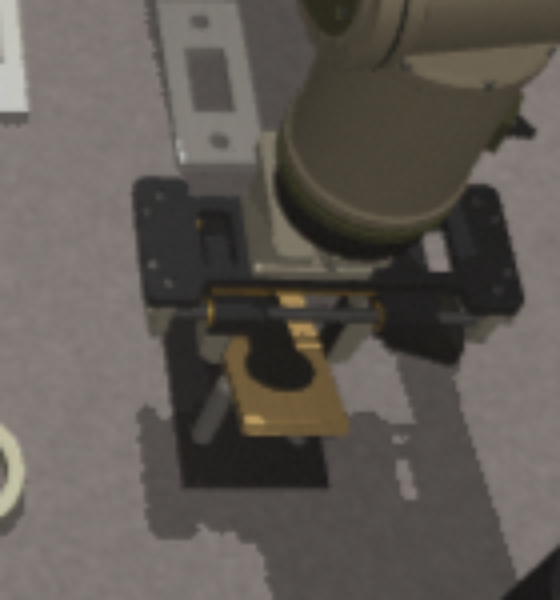

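The board is over the rail and beginning to tilt. I'll continue down.

Request:
arm_command --increments "1 0 0 3 0; 1 0 0 6 0; 1 0 0 9 0; 1 0 0 10 0; 1 0 0 10 0"

```text
t: 5.35
tool_pos: [0.6776, 0.2689, 0.0922]
orientation: [-0.275, 3.129, -0.0]
force: [-4.1, -0.9, 12.1]
opening: 0.0556
gripper_force: 15.0
```

```bash
python3 - <<'E'
from h import *
c,sn=np.cos(.175),np.sin(.175)
m,i=snap("scene","s3"); m2,i2=snap("top","t3"); s,p,r=tool(); print(p,s["force"],s["opening"])
a=cv2.resize(i[200:350,360:480],(480,600)); b=cv2.resize(i2[110:220,190:250],(320,587)); b=cv2.resize(b,(320,600))
cv2.imwrite("pics/s3c.png",np.hstack([a,b]))
go(.6675+c*.0013,.268+sn*.0013,.089,.175)
E
```

```text
[0.6775477  0.26892852 0.09225327] [-3.85156306 -0.67544568 12.01354026] 0.055828578039146336
go [8.8 0.8 3.2] turn 0.0 q6 -1.44 t 5.5
```

View pics/s3c.png

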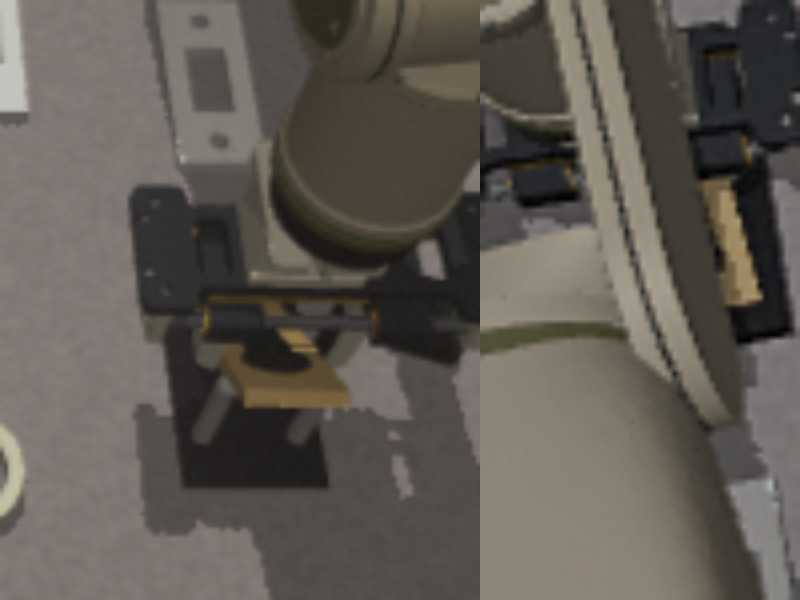

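The board is tilted with its foot on the stand floor inside the lip. I'll draw it towards the lip.

Request:
arm_command --increments "1 2 0 0 0; 1 4 0 0 0; 1 6 0 0 0; 1 8 0 0 0; 1 10 0 1 0"

```text
t: 5.95
tool_pos: [0.6679, 0.2673, 0.0903]
orientation: [-0.275, 3.128, 0.0]
force: [6.7, 1.0, 7.2]
opening: 0.056
gripper_force: 15.0
```

```bash
python3 - <<'E'
from h import *
s,p,r=tool(); print(p,s["force"],r.inv().apply(s["force"]))
E
```

```text
[0.66793794 0.2673152  0.09025046] [6.72281037 0.9899732  7.15142171] [-6.804009   -0.19621312 -7.14044961]
```

Request:
arm_command --increments "0.9 0 0 0 0; 0.5 0 0 0 0; 0 0 0 0 0; 0 0 0 0 0; 0 0 0 0 0"

```text
t: 6.45
tool_pos: [0.6664, 0.2669, 0.0885]
orientation: [0.275, -3.127, 0.001]
force: [0.4, 0.9, 0.1]
opening: 0.0753
gripper_force: 0.0
```

Request:
arm_command --increments "0 0 0 -20 0; 0 0 0 -50 0; 0 0 0 -90 0; 0 0 0 -110 0; 0 0 0 -110 0"

```text
t: 6.95
tool_pos: [0.6693, 0.2679, 0.2048]
orientation: [-0.274, 3.123, 0.002]
force: [-0.5, 0.0, 0.1]
opening: 0.0927
gripper_force: 0.0
```

```bash
python3 - <<'E'
from h import *
s,p,r=tool(); print(p,s["force"],s["opening"],s["q"][5])
go(.69,-.05,.25,-.2)
E
```

```text
[0.66928292 0.26786921 0.20476191] [-0.51509959  0.01841745  0.12582708] 0.09274662197152236 -1.436484983630566
go [  34.7 -316.6  -45.8] turn 0.375 q6 -1.44 t 7.0
```

Request:
arm_command --increments "0 10 -50 -15 0.1; 0 15 -100 -30 0.2; 0 20 -150 -45 0.345; 0 25 -200 -45 0.345; 0 30 -240 -45 0.345"

```text
t: 7.45
tool_pos: [0.6792, 0.0238, 0.2438]
orientation: [-0.266, -3.129, 0.0]
force: [0.4, 0.5, 0.3]
opening: 0.0932
gripper_force: 0.0
```

```bash
python3 -c "
from h import *
go(.66,-.01,.24,-.17)"
```

```text
go [ 13.2 -36.5   3.8] turn 0.0 q6 -1.44 t 7.5
```

Request:
arm_command --increments "0 13 -37 4 0; 0 13 -37 4 0; 0 13 -37 4 0; 0 13 -37 4 0"

```text
t: 7.85
tool_pos: [0.6605, -0.0076, 0.2399]
orientation: [-0.265, -3.129, -0.001]
force: [0.4, 0.8, 0.2]
opening: 0.0928
gripper_force: 0.0
```

```bash
python3 -c "
from h import *
m,i=snap('wrist','w2'); m2,j=snap('top','t4')
import json
s,p,r=tool(); print(p)
for z,n in((.02,'base'),(.09,'tops')): print(n,proj(m,(.62,-.004,z)))
b=cv2.resize(j[110:190,190:250],(375,500),interpolation=cv2.INTER_CUBIC)
cv2.imwrite('pics/w2c.png',np.hstack([i[0:300,150:550],np.zeros((300,1,3),np.uint8),cv2.resize(b,(225,300))]))
"
```

```text
[ 0.660843   -0.00711932  0.24042694]
base (np.float64(321.7977323909582), np.float64(145.94410663042044))
tops (np.float64(321.17589707774545), np.float64(151.89507844923685))
```

View pics/w2c.png

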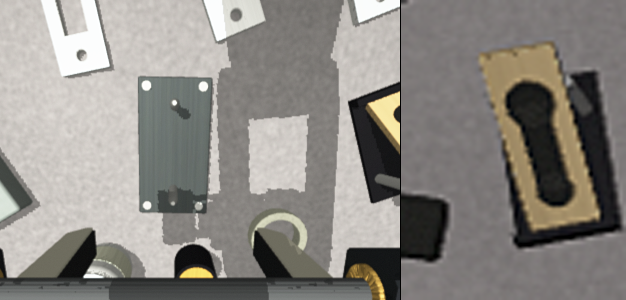

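Board leans on the rail with its foot behind the lip. Base: corners at about (288,76) and (360,212), bright screw heads at (296,86), (353,86), (297,205) and (349,206), pin tip at about (324,102). I'll measure the base from its screw heads and outline.

```bash
python3 - <<'E'
from h import *
i=cv2.imread("pics/w2.png"); m=cam("wrist")
sub=i[60:225,275:375]; k=cv2.inRange(sub,(170,170,170),(256,256,256))
n,l,st,ce=cv2.connectedComponentsWithStats(k)
for a in range(1,n):
    if st[a,4]>3:
        u,v=ce[a]+[275,60]; print(st[a,4],(round(u,1),round(v,1)),onz(m,u,v,.02)[:2].round(4),onz(m,u,v,.09)[:2].round(4))
cv2.imwrite("pics/w2z.png",cv2.resize(sub,None,fx=5,fy=4,interpolation=cv2.INTER_CUBIC)[:600])
hsv=cv2.cvtColor(i,cv2.COLOR_BGR2HSV)
b=((i.max(2)<125)).astype(np.uint8)*255; q=np.zeros_like(b); q[60:225,275:363]=b[60:225,275:363]
for r in rect(q,m,.02): print(np.round(r,4))
E
```

```text
4645 (np.float64(310.6), np.float64(126.1)) [ 0.5959 -0.0127] [ 0.5952 -0.0094]
83 (np.float64(296.0), np.float64(85.0)) [ 0.5488 -0.0209] [ 0.5571 -0.016 ]
78 (np.float64(352.9), np.float64(85.9)) [0.5604 0.0423] [0.5666 0.035 ]
22 (np.float64(324.0), np.float64(102.1)) [0.5722 0.0072] [0.576  0.0067]
8 (np.float64(359.0), np.float64(200.0)) [0.6936 0.0306] [0.6739 0.0256]
59 (np.float64(296.5), np.float64(204.9)) [ 0.6869 -0.047 ] [ 0.6685 -0.037 ]
35 (np.float64(348.3), np.float64(205.2)) [0.6979 0.0165] [0.6775 0.0142]
28 (np.float64(346.5), np.float64(218.9)) [0.7153 0.0117] [0.6915 0.0103]
[ 6.246000e-01 -1.700000e-03 -1.846000e-01  1.603729e+02  8.498030e+01]
```

View pics/w2z.png

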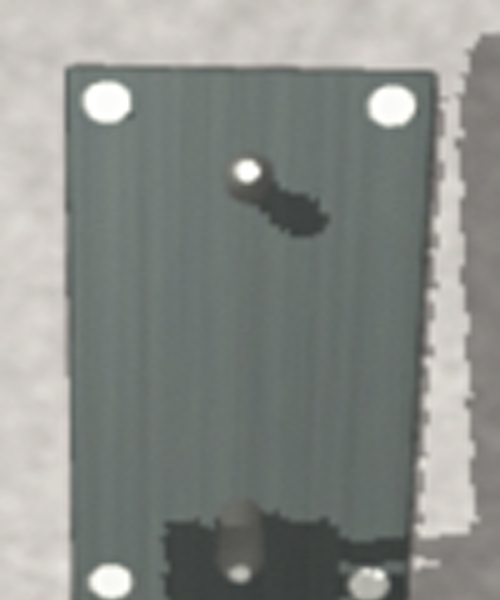

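```bash
cat >> h.py <<'E'
def frameview(f,x0,y0,zpl=.012,rng=.05):
    "measure bright plate nearest (x0,y0) in the wrist view"
    m,i=snap("wrist",f); k=cv2.inRange(i,(205,205,205),(256,256,256)); k=cv2.morphologyEx(k,cv2.MORPH_OPEN,np.ones((7,7)))
    rs=[r for r in rect(k,m,zpl) if np.hypot(r[0]-x0,r[1]-y0)<rng and 120<r[3]<145 and 50<r[4]<65]
    for r in rs: print("plate",np.round(r,4))
    if not rs:
        for r in rect(k,m,zpl): print("cand",np.round(r,4))
    return rs,m,i
E
python3 -c "
from h import *
go(.48,.08,.2,.2)"
```

```text
go [192.8  55.6  40.5] turn -0.368 q6 -1.49 t 8.0
```

Request:
arm_command --increments "0 48 14 10 -0.12; 0 96 28 20 -0.25; 0 144 42 30 -0.368; 0 182 53 38 -0.368; 0 193 56 40 -0.368"

```text
t: 8.45
tool_pos: [0.4761, 0.0817, 0.1991]
orientation: [0.316, -3.122, -0.001]
force: [0.3, -0.0, -0.3]
opening: 0.0929
gripper_force: 0.0
```

Request:
arm_command --increments "0 0 0 0 0; 0 0 0 0 0"

```text
t: 8.65
tool_pos: [0.4814, 0.0794, 0.202]
orientation: [-0.312, 3.124, -0.001]
force: [-0.3, 0.3, 0.9]
opening: 0.093
gripper_force: 0.0
```

```bash
python3 -c "
from h import *
rs,m,i=frameview('w3',.445,.079)
r=rs[0]; s,p,_=tool(); print(p); go(r[0],r[1],.028,r[2])"
```

```text
plate [4.459000e-01 7.910000e-02 2.039000e-01 1.299992e+02 5.631950e+01]
[0.48164921 0.07908188 0.20199271]
go [ 35.4   7.1 173.9] turn -0.006 q6 -1.71 t 8.7
```

Request:
arm_command --increments "0 18 4 50 -0.006; 0 35.4 7 100 -0.006; 0 35.4 7 130 -0.006; 0 35.4 7 150 -0.006; 0 35.4 7 160 -0.006" --grip_force 40

```text
t: 9.2
tool_pos: [0.4436, 0.0784, 0.0389]
orientation: [0.318, -3.123, 0.0]
force: [0.2, 0.1, 0.2]
opening: 0.0929
gripper_force: 0.0
```

Request:
arm_command --increments "0 0 0 7 0; 0 0 0 13 0; 0 0 0 13 0; 0 0 0 13 0"

```text
t: 9.6
tool_pos: [0.4447, 0.0791, 0.0287]
orientation: [-0.32, 3.124, -0.0]
force: [-0.6, -0.4, -0.2]
opening: 0.093
gripper_force: 0.0
```

```bash
python3 -c "
from h import *
s,p,_=tool(); print(s['force'],p); go(.4459,.0791,.028,.2039)"
```

```text
[-0.5876819  -0.39935968 -0.15319019] [0.44474798 0.07908203 0.02874826]
go [-1.1 -0.2  0.7] turn 0.0 q6 -1.71 t 9.6
```

Request:
arm_command --increments "0 -1 0 0.5 0; 0.5 -1 0 0.5 0; 0.5 -1 0 0.5 0; 1 -1 0 0.5 0; 1 -1 0 0.5 0"

```text
t: 10.1
tool_pos: [0.4448, 0.0793, 0.0274]
orientation: [-0.32, 3.125, -0.0]
force: [-0.7, 0.5, 0.8]
opening: 0.0654
gripper_force: 0.0
```

Request:
arm_command --increments "1 0 0 0 0; 1 0 0 0 0; 1 0 0 0 0; 1 0 0 0 0"

```text
t: 10.5
tool_pos: [0.4448, 0.0793, 0.0274]
orientation: [0.32, -3.125, -0.0]
force: [-0.4, 0.8, 1.5]
opening: 0.0553
gripper_force: 40.0
```

```bash
python3 -c "
from h import *
s,p,_=tool(); print(s['force'],p,s['opening'],s['gripper_force']); go(.6232,-.0022,.16,-.186)"
```

```text
[-0.37398152  0.84747563  1.4500971 ] [0.44479512 0.07927349 0.02738887] 0.05525400367872949 40.00020146369934
go [-158.2 -116.  -132.6] turn 0.39 q6 -1.71 t 10.5
```

Request:
arm_command --increments "1 0 0 -40 0; 1 -20 -15 -90 0.08; 1 -60 -45 -118 0.2; 1 -100 -75 -120 0.3; 1 -140 -105 -120 0.39"

```text
t: 11.0
tool_pos: [0.596, 0.0087, 0.1493]
orientation: [0.297, 3.124, 0.0]
force: [1.1, 0.6, -1.4]
opening: 0.0555
gripper_force: 40.0
```

Request:
arm_command --increments "1 -15 -9 0 0; 1 -17 -11 0 0; 1 -17 -11 0 0; 1 -17 -11 0 0"

```text
t: 11.4
tool_pos: [0.6068, -0.0037, 0.1465]
orientation: [-0.29, -3.127, -0.0]
force: [0.2, 0.2, -1.1]
opening: 0.0558
gripper_force: 40.0
```

```bash
python3 -c "
from h import *
m,i=snap('wrist','w4')
s,p,_=tool(); print(s['force'],p,s['opening'],s['gripper_force']); go(.6221,-.0020,.13,-.186)
cv2.imwrite('pics/w4c.png',i[100:400,120:520])"
```

```text
[-0.87299727 -0.12571792 -2.54639897] [ 0.60690336 -0.00361371  0.1468267 ] 0.05556646268108712 39.99940574169159
go [-14.7   4.4  16.8] turn 0.001 q6 -1.48 t 11.4
```

View pics/w4c.png

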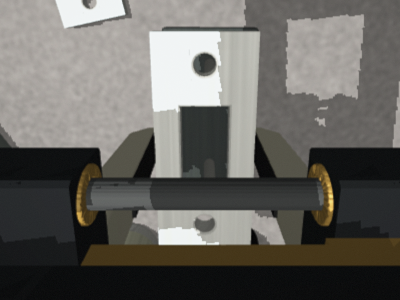

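The frame is held square, with its near hole at full-image (324,165) and its window below. I'll move over the pins and compare the hole with the pin tip.

Request:
arm_command --increments "1 -8 2 5 0; 1 -15 4.4 10 0; 1 -15 4.4 14 0; 1 -15 4.4 14 0; 1 -15 4.4 14 0"

```text
t: 11.95
tool_pos: [0.6232, -0.0028, 0.1326]
orientation: [-0.291, -3.127, 0.0]
force: [-0.6, -0.1, -1.4]
opening: 0.0557
gripper_force: 40.0
```

```bash
python3 -c "
from h import *
m,i=snap('wrist','w5')
s,p,r=tool(); print(s['force'],p,s['opening']); go(.6221,-.0020,.13,-.186)
zt=p[2]-.0274+.012
# dark disc (hole) in upper plate region
k=cv2.inRange(cv2.cvtColor(i,cv2.COLOR_BGR2GRAY),0,120)[130:200,290:360]
n,l,st,ce=cv2.connectedComponentsWithStats(k)
for a in range(1,n):
    if 60<st[a,4]<1500: u,v=ce[a]+[290,130]; w=onz(m,u,v,zt); print(st[a],(u,v),w,'tool',(r.inv().apply(w-p)*1000).round(1))
for sg in(-1,1): print('pin expected px',proj(m,(.6232+sg*.048*np.cos(.186),-.0022-sg*.048*np.sin(.186),.09)))
cv2.imwrite('pics/w5c.png',cv2.resize(i[130:220,280:370],None,fx=5,fy=5))"
```

```text
[ 0.17068272 -0.45944859 -2.34369368] [ 0.62341116 -0.00287361  0.13294804] 0.05571736855413514
go [1.4 0.6 2.9] turn 0.0 q6 -1.47 t 12.0
[ 0  0 70  1 70] (np.float64(324.5), np.float64(130.0)) [0.55933061 0.00907908 0.11754804] tool [65.2 -0.1 15.4]
[ 23  23  23  23 363] (np.float64(324.0165289256198), np.float64(164.72176308539946)) [0.57661813 0.0055854  0.11754804] tool [47.5 -0.3 15.4]
pin expected px (np.float64(325.6854921379704), np.float64(157.00806696444192))
pin expected px (np.float64(325.4266337539118), np.float64(296.84476504365307))
```

View pics/w5c.png

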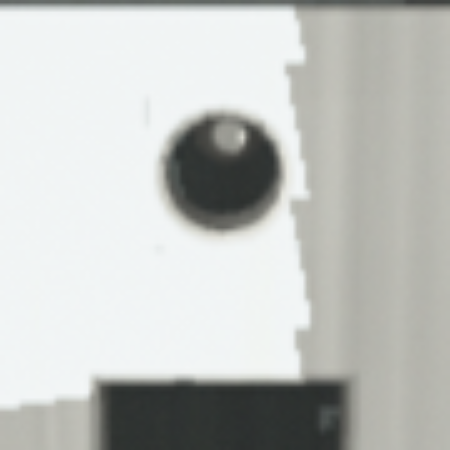

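Pin tip shows through the hole at (325,157), hole centre (324,165), consistent with the prediction. A 1 mm correction, then lower.

Request:
arm_command --increments "1 1.2 1 0 0; 1 1.2 1 8 0; 1 1.2 1 16 0; 1 1.2 1 24 0; 1 1.2 1 24 0"

```text
t: 12.5
tool_pos: [0.6212, -0.0016, 0.1067]
orientation: [-0.291, -3.125, 0.0]
force: [-0.5, -0.8, -2.1]
opening: 0.0556
gripper_force: 40.0
```

```bash
python3 -c "
from h import *
s,p,r=tool(); print(s['force'],p,s['opening']); go(.6221,-.0020,.13,-.186)"
```

```text
[-0.50763189 -0.79251261 -2.06019079] [ 0.62117311 -0.00163052  0.10673318] 0.055551119464696486
go [ -0.9  -0.2 -23.3] turn 0.0 q6 -1.47 t 12.5
```

Request:
arm_command --increments "1 -0.5 0 12 0; 1 -0.5 0 24 0; 1 -0.5 0 36 0; 1 -0.5 0 44 0; 1 -0.5 0 52 0"

```text
t: 13.0
tool_pos: [0.6228, -0.0018, 0.0559]
orientation: [-0.291, -3.127, -0.0]
force: [-0.8, 0.1, -1.9]
opening: 0.0556
gripper_force: 40.0
```

Request:
arm_command --increments "1 0 0 3 0; 1 0 0 6 0; 1 0 0 7 0; 1 0 0 7 0"

```text
t: 13.4
tool_pos: [0.6233, -0.0018, 0.0504]
orientation: [0.291, 3.128, 0.0]
force: [0.2, -0.2, -2.6]
opening: 0.0556
gripper_force: 40.0
```

```bash
python3 -c "
from h import *
s,p,r=tool(); print(s['force'],p,s['opening']); go(.6221,-.0020,.0474,-.186)"
```

```text
[ 0.16861029 -0.16439979 -2.58978708] [ 0.62332537 -0.00181337  0.05038449] 0.05559513139019638
go [ 1.2 -0.4  3. ] turn 0.0 q6 -1.47 t 13.4
```

Free of side force, 3 mm to go.

Request:
arm_command --increments "1 0 0 2 0; 1 0 0 3 0; 1 0 0 3.5 0; 1 0 0 3.5 0"

```text
t: 13.8
tool_pos: [0.6233, -0.0019, 0.0474]
orientation: [0.291, 3.128, -0.0]
force: [-4.4, 0.1, 4.3]
opening: 0.0557
gripper_force: 40.0
```

```bash
python3 -c "
from h import *
s,p,r=tool(); print(s['force'],p,s['opening'])"
```

```text
[-4.42022487  0.0834724   4.26659433] [ 0.62331249 -0.001855    0.04740365] 0.05565172495579729
```

Request:
arm_command --increments "0.5 0 0 0 0; 0.5 0 0 0 0; 0.4 0 0 0 0; 0.3 0 0 -10 0; 0 0 0 -50 0"

```text
t: 14.3
tool_pos: [0.6196, -0.0015, 0.0925]
orientation: [-0.291, -3.12, 0.0]
force: [-0.6, -0.3, 0.4]
opening: 0.0669
gripper_force: 0.0
```

Request:
arm_command --increments "0 0 0 -40 0; 0 25 -12 -85 -0.08; 0 60 -30 -100 -0.15; 0 95 -48 -100 -0.19; 0 120 -60 -100 -0.19"

```text
t: 14.8
tool_pos: [0.4932, -0.0392, 0.1985]
orientation: [-0.009, 3.138, -0.001]
force: [0.5, -0.4, -0.8]
opening: 0.0928
gripper_force: 0.0
```

```bash
python3 -c "
from h import *
s,p,r=tool(); print(p,s['force'],s['opening']); go(.49,-.088,.2,.008)"
```

```text
[ 0.49324793 -0.03922932  0.19848956] [ 0.51757879 -0.41821969 -0.80368656] 0.09275425882262137
go [  3.5 -48.8  -1.5] turn -0.002 q6 -1.76 t 14.8
```

Request:
arm_command --increments "0 3 -40 0 0; 0 3 -48 0 0; 0 3 -48 0 0; 0 3 -48 0 0; 0 3 -48 0 0"

```text
t: 15.3
tool_pos: [0.4916, -0.0857, 0.1967]
orientation: [-0.008, 3.142, 0.001]
force: [0.2, 1.5, 0.3]
opening: 0.0929
gripper_force: 0.0
```

```bash
python3 -c "
from h import *
rs,m,i=frameview('w6',.454,-.088)
r=rs[0]; s,p,_=tool(); print(p); go(r[0],r[1],.028,r[2])"
```

```text
plate [ 4.524000e-01 -8.880000e-02  2.510000e-02  1.238957e+02  5.591240e+01]
[ 0.49158376 -0.08572151  0.1965594 ]
go [ 39.2  -2.9 168.6] turn -0.02 q6 -1.85 t 15.3
```

```bash
python3 -c "
from h import *
i=cv2.imread('pics/w6.png'); m=cam('wrist'); g=cv2.cvtColor(i,cv2.COLOR_BGR2GRAY)
for x,y,n in((.454+.065,-.088,'far'),(.454-.065,-.088,'near'),(.454,-.088+.028,'L'),(.454,-.088-.028,'R')): print(n,proj(m,(x,y,.012)))
u,v=map(int,proj(m,(.454,-.088,.012)))
print('row',g[v,u-45:u+45:2]); print('colL',g[u and v-75:v+95:2,u-18]); print('colR',g[v-75:v+95:2,u+18])
for t in(150,170,190):
    k=(g>t).astype(np.uint8)*255; k=cv2.morphologyEx(k,cv2.MORPH_OPEN,np.ones((7,7)))
    for r in rect(k,m,.012): 
        if np.hypot(r[0]-.454,r[1]+.088)<.05: print(t,np.round(r,4))
"
```

```text
far (np.float64(322.37479848142783), np.float64(209.43088544599726))
near (np.float64(322.8843713680037), np.float64(86.93424338443147))
L (np.float64(348.73680617095073), np.float64(151.43530000753395))
R (np.float64(296.4933973858336), np.float64(151.13646978980552))
row [177 178 171 172 170 165 167 170 169 179 244 243 244 244 244 244 218 105
 177 174 169 172 174 173 173 173 174 170 168 208 244 243 243 243 243 245
 136 170 170 171 171 164 162 168 171]
colL [172 167 165 168 169 167 169 244 242 243 243 243 243 243 243 243 243 243
 243 243 243 243 244 243 243 244 243 243 243 243 244 244 243 243 244 243
 243 243 243 243 243 244 244 244 243 244 243 244 244 244 244 244 244 244
 243 244 243 244 244 244 244 244 186 184 184 183 183 183 113 104 103 102
 104 106 105 105 103 104 104 103 104 106 105 101 104]
colR [169 162 161 165 167 165 215 243 242 243 243 243 243 243 243 243 243 243
 243 243 243 243 243 244 243 243 243 243 243 243 243 243 244 243 243 244
 244 244 244 243 243 243 244 244 243 244 244 243 244 244 243 244 244 244
 244 244 244 243 244 244 244 244 244 244 244 227 188 177 169 169 104 104
 104 102 103 103 100 100 103 104 101 101 103 105 106]
170 [ 4.552000e-01 -9.950000e-02  2.540000e-02  1.304023e+02  7.737810e+01]
190 [ 4.527000e-01 -8.910000e-02  2.540000e-02  1.253056e+02  5.646940e+01]
```

The far end of the plate is shaded by the gripper, so I take its centre from the near edge: (0.455,-0.089).

Request:
arm_command --increments "0 18 -2 50 -0.017; 0 36 -3 100 -0.017; 0 36.3 -3 130 -0.017; 0 36.3 -3 148 -0.017; 0 36.3 -3 155 -0.017"

```text
t: 15.85
tool_pos: [0.4531, -0.0885, 0.039]
orientation: [0.035, -3.137, -0.002]
force: [0.2, 0.4, 0.4]
opening: 0.093
gripper_force: 0.0
```

Request:
arm_command --increments "0 0 0 6 0; 0 0 0 12 0; 0 0 0 12 0"

```text
t: 16.15
tool_pos: [0.4555, -0.0897, 0.0299]
orientation: [-0.034, 3.141, -0.0]
force: [0.5, 0.7, -0.2]
opening: 0.0931
gripper_force: 0.0
```

```bash
python3 -c "
from h import *
s,p,_=tool(); print(s['force'],p); go(.455,-.0889,.028,.0254)"
```

```text
[ 0.46407712  0.68097611 -0.20697748] [ 0.45550553 -0.08972248  0.02986504]
go [0.5 0.8 1.9] turn -0.004 q6 -1.9 t 16.1
```

Request:
arm_command --increments "0.5 0.5 0.8 2 -0.004; 0.5 0.5 0.8 2 -0.004; 1 0.5 0.8 2 -0.004; 1 0.5 0.8 2 -0.004; 1 0.5 0.8 2 -0.004"

```text
t: 16.65
tool_pos: [0.4546, -0.089, 0.0278]
orientation: [-0.039, 3.141, -0.0]
force: [0.3, 2.9, -0.0]
opening: 0.0577
gripper_force: 2.0
```

Request:
arm_command --increments "1 0 0 0 0; 1 0 0 0 0; 1 0 0 0 0; 1 0 0 0 0"

```text
t: 17.05
tool_pos: [0.4546, -0.0889, 0.0278]
orientation: [-0.04, 3.141, 0.0]
force: [-0.8, 1.1, 3.2]
opening: 0.0556
gripper_force: 40.0
```

```bash
python3 -c "
from h import *
s,p,_=tool(); print(s['force'],p,s['opening'],s['gripper_force']); go(.6225,-.0020,.135,-.186)"
```

```text
[-0.84015452  1.14635874  3.22934295] [ 0.45461909 -0.08894951  0.02780822] 0.05563116046539207 40.00125467777252
go [-170.1   82.7 -107.1] turn 0.211 q6 -1.9 t 17.1
```

Request:
arm_command --increments "1 0 0 -40 0; 1 -30 15 -90 0.06; 1 -75 38 -112 0.13; 1 -120 60 -112 0.211; 1 -155 76 -112 0.211"

```text
t: 17.55
tool_pos: [0.6087, -0.0089, 0.141]
orientation: [0.297, 3.125, -0.0]
force: [0.1, -0.7, -3.2]
opening: 0.0552
gripper_force: 40.0
```

Request:
arm_command --increments "1 -13.5 9.5 2 0; 1 -13.5 9.5 5 0; 1 -13.5 9.5 5 0; 1 -13.5 9.5 5 0"

```text
t: 17.95
tool_pos: [0.62, -0.0034, 0.1337]
orientation: [-0.292, -3.126, 0.001]
force: [0.9, -0.0, -1.8]
opening: 0.0555
gripper_force: 40.0
```

```bash
cat >> h.py <<'E'
BC=np.array([.6228,-.0021]); BY=-.186
def fit(f,g=.0276):
    "near hole of the held frame against the near pin: correction in tool mm"
    m,i=snap("wrist",f); s,p,r=tool(); zt=p[2]-g+.012
    e=np.array([r.inv().apply([0,0,0])])
    u0,v0=proj(m,p+r.apply([.048,0,zt-p[2] and -(zt-p[2])])); u0,v0=int(u0),int(v0)
    k=cv2.inRange(cv2.cvtColor(i,cv2.COLOR_BGR2GRAY),0,150)[v0-22:v0+23,u0-22:u0+23]
    k=cv2.morphologyEx(k,cv2.MORPH_CLOSE,np.ones((7,7)))
    n,l,st,ce=cv2.connectedComponentsWithStats(k)
    pin=np.array([*(BC-.048*np.array([np.cos(BY),np.sin(BY)])),zt])
    for a in range(1,n):
        if 150<st[a,4]<700:
            w=onz(m,*(ce[a]+[u0-22,v0-22]),zt); print("hole tool",(r.inv().apply(w-p)*1000).round(1),st[a],"move",(r.inv().apply(pin-w)*1000).round(1))
    print(p,s["force"],"z below",round(g*1000,1)); go(*BC,.13,BY)
E
python3 -c "
from h import *
fit('w7')"
```

```text
hole tool [47.3  0.  15.7] [ 11  12  23  23 379] move [-1.5  1.8 -0. ]
[ 0.62028215 -0.00345917  0.13412569] [ 0.05694787 -0.70289359 -2.8706246 ] z below 27.6
go [-2.2  1.8  4.1] turn -0.001 q6 -1.47 t 18.0
```

Request:
arm_command --increments "1 -1.7 1.8 0 0; 1 -1.7 1.8 8 0; 1 -1.7 1.8 16 0; 1 -1.7 1.8 24 0; 1 -1.7 1.8 26 0"

```text
t: 18.5
tool_pos: [0.6223, -0.0013, 0.1065]
orientation: [-0.291, -3.125, 0.0]
force: [0.2, -0.1, -2.3]
opening: 0.0556
gripper_force: 40.0
```

```bash
python3 -c "
from h import *
s,p,r=tool(); print(s['force'],p,s['opening']); go(*BC,.0597,-.186)"
```

```text
[ 0.19178506 -0.14379985 -2.31490956] [ 0.62228972 -0.0012712   0.10648442] 0.05555708417161325
go [-0.8 -0.7 46.8] turn 0.0 q6 -1.47 t 18.5
```

Request:
arm_command --increments "1 -0.4 -0.5 12 0; 1 -0.4 -0.5 24 0; 1 -0.4 -0.5 34 0; 1 -0.4 -0.5 40 0; 1 -0.4 -0.5 42 0"

```text
t: 19.0
tool_pos: [0.6233, -0.0018, 0.0654]
orientation: [-0.291, -3.127, -0.0]
force: [-3.9, -0.6, 0.0]
opening: 0.0556
gripper_force: 40.0
```

Request:
arm_command --increments "1 0 0 2 0; 1 0 0 4 0; 1 0 0 5 0; 1 0 0 5 0"

```text
t: 19.4
tool_pos: [0.6234, -0.0019, 0.0617]
orientation: [-0.291, -3.127, 0.0]
force: [-5.0, -0.8, -1.8]
opening: 0.0555
gripper_force: 40.0
```

```bash
python3 -c "
from h import *
s,p,r=tool(); print(s['force'],p,s['opening']); go(*BC,.0598,-.186)"
```

```text
[-4.96581559 -0.76779813 -1.75714299] [ 0.62335078 -0.0019484   0.06167168] 0.05552616114187049
go [ 0.5 -0.3  1.9] turn 0.0 q6 -1.47 t 19.4
```

Request:
arm_command --increments "1 1 0 0 0; 1 1 0 1 0; 1 1 0 2 0; 1 1 0 3 0; 1 1 0 3 0"

```text
t: 19.9
tool_pos: [0.6232, -0.0018, 0.0598]
orientation: [0.291, 3.127, -0.0]
force: [-6.2, -0.7, 7.0]
opening: 0.0554
gripper_force: 40.0
```

```bash
python3 -c "
from h import *
s,p,r=tool(); print(s['force'],p,s['opening']); go(*BC,.0598,-.186)"
```

```text
[-6.19361331 -0.67974709  6.95733046] [ 0.623234   -0.00175337  0.05979697] 0.055443035632329336
go [ 0.4 -0.4 -0. ] turn 0.0 q6 -1.47 t 19.9
```

Request:
arm_command --increments "0.5 0 0 0 0; 0.5 0 0 0 0; 0.4 0 0 0 0; 0.3 0 0 -10 0; 0 0 0 -50 0"

```text
t: 20.4
tool_pos: [0.62, -0.0013, 0.1049]
orientation: [-0.291, -3.121, -0.0]
force: [0.0, 1.0, 0.3]
opening: 0.0673
gripper_force: 0.0
```

Request:
arm_command --increments "0 5 5 -45 0; 0 40 40 -90 -0.12; 0 76 76 -90 -0.25; 0 110 110 -90 -0.382; 0 140 140 -90 -0.382"

```text
t: 20.9
tool_pos: [0.514, 0.1594, 0.201]
orientation: [-0.314, 3.121, 0.001]
force: [-0.0, 0.3, -0.8]
opening: 0.0931
gripper_force: 0.0
```

```bash
python3 -c "
from h import *
m,i=snap('top','t5')
for r in plates(i,m): print(np.round(r,3))
s,p,r=tool(); print(p); go(.488,.243,.2,.196)"
```

```text
[  0.443  -0.39   -0.187 127.096  53.369]
[  0.46   -0.23   -0.159 127.284  53.569]
[ 6.3600e-01 -2.7200e-01 -2.0000e-02  9.3839e+01  9.1671e+01]
[ 6.30000e-01 -3.00000e-03 -1.93000e-01  1.31156e+02  5.65070e+01]
[0.50998877 0.16528594 0.20046894]
go [ 6.1 80.5  0.8] turn 0.004 q6 -1.56 t 20.9
```

Request:
arm_command --increments "0 6 40 0 0.004; 0 6 75 0 0.004; 0 6 80 0 0.004; 0 6 80 0 0.004; 0 6 80 0 0.004"

```text
t: 21.45
tool_pos: [0.4929, 0.2346, 0.199]
orientation: [-0.301, 3.126, -0.0]
force: [0.3, -0.7, 0.4]
opening: 0.0929
gripper_force: 0.0
```

```bash
python3 -c "
from h import *
rs,m,i=frameview('w8',.453,.236)
r=rs[0]; s,p,_=tool(); print(p); go(r[0],r[1],.028,r[2])"
```

```text
plate [  0.4536   0.2352   0.1935 130.2153  57.5863]
[0.49291105 0.23421527 0.19883715]
go [ 38.6   8.5 170.8] turn -0.002 q6 -1.41 t 21.5
```

Request:
arm_command --increments "0 18 4 50 0; 0 38 8.5 100 0; 0 38.6 8.5 130 0; 0 38.6 8.5 148 0; 0 38.6 8.5 156 0"

```text
t: 22.0
tool_pos: [0.4514, 0.2343, 0.04]
orientation: [0.298, -3.124, 0.002]
force: [1.2, 0.4, 0.4]
opening: 0.0926
gripper_force: 0.0
```

Request:
arm_command --increments "0 0 0 6 0; 0 0 0 12.5 0; 0 0 0 12.5 0; 0 0 0 12.5 0"

```text
t: 22.4
tool_pos: [0.4535, 0.2363, 0.0309]
orientation: [-0.301, 3.126, 0.001]
force: [0.7, 0.0, -0.6]
opening: 0.093
gripper_force: 0.0
```

```bash
python3 -c "
from h import *
s,p,_=tool(); print(s['force'],p); go(.4536,.2352,.028,.1935)"
```

```text
[ 0.74912528  0.03228575 -0.55846025] [0.45354679 0.23627928 0.03086431]
go [ 0.2 -1.1  2.9] turn -0.001 q6 -1.38 t 22.4
```

Request:
arm_command --increments "0.5 0.2 -0.8 2 0; 0.5 0.2 -0.8 3 0; 1 0.2 -0.8 3 0; 1 0.2 -0.8 3 0; 1 0.2 -0.8 3 0"

```text
t: 22.9
tool_pos: [0.4528, 0.2353, 0.0271]
orientation: [-0.302, 3.127, 0.0]
force: [0.1, -0.3, 0.3]
opening: 0.0577
gripper_force: 0.0
```

Request:
arm_command --increments "1 0 0 0 0; 1 0 0 0 0; 1 0 0 0 0; 1 0 0 0 0"

```text
t: 23.3
tool_pos: [0.4527, 0.2353, 0.0271]
orientation: [-0.302, 3.127, 0.0]
force: [-0.3, 0.2, 1.1]
opening: 0.0555
gripper_force: 40.0
```

```bash
python3 -c "
from h import *
s,p,_=tool(); print(s['force'],p,s['opening'],s['gripper_force']); go(*BC,.135,-.186)"
```

```text
[-0.32092999  0.19160194  1.14714919] [0.45273958 0.23534044 0.02706881] 0.05546155809524842 39.99942362308502
go [-121.6 -265.6 -107.9] turn 0.378 q6 -1.38 t 23.3
```

Request:
arm_command --increments "1 0 0 -45 0; 1 -10 -40 -95 0.08; 1 -30 -85 -112 0.2; 1 -50 -130 -112 0.3; 1 -72 -178 -112 0.378"

```text
t: 23.8
tool_pos: [0.5498, 0.0859, 0.1406]
orientation: [0.296, 3.124, 0.001]
force: [0.8, 0.7, -1.8]
opening: 0.0555
gripper_force: 40.0
```

Request:
arm_command --increments "1 -20 -45 0 0; 1 -37 -78 0 0; 1 -41 -86 2 0; 1 -41 -86 4 0; 1 -41 -86 4 0"

```text
t: 24.3
tool_pos: [0.5718, -0.004, 0.1337]
orientation: [-0.291, -3.126, -0.001]
force: [-0.1, 0.1, -1.8]
opening: 0.055
gripper_force: 40.0
```

```bash
python3 -c "
from h import *
s,p,_=tool(); print(p,s['opening']); go(*BC,.132,BY)"
```

```text
[ 0.57178982 -0.00398634  0.13373627] 0.0550153388045298
go [-49.8  11.3   1.6] turn 0.0 q6 -1.48 t 24.3
```

Request:
arm_command --increments "1 -25 6 0 0; 1 -45 11 0 0; 1 -49 11 0 0; 1 -49 11 0 0; 1 -49 11 0 0"

```text
t: 24.8
tool_pos: [0.6218, -0.0022, 0.1343]
orientation: [-0.29, -3.127, -0.0]
force: [-0.1, -0.1, -2.0]
opening: 0.0555
gripper_force: 40.0
```

```bash
python3 -c "
from h import *
fit('w9',.0271)"
```

```text
hole tool [48.2 -0.2 15.2] [ 11  12  23  23 283] move [-1.2  0.7 -0. ]
[ 0.62179432 -0.00239056  0.13439475] [ 0.3853058   0.14698013 -2.09784005] z below 27.1
go [-0.9  0.5  4.4] turn 0.001 q6 -1.47 t 24.9
```

Request:
arm_command --increments "1 -0.7 0.5 0 0; 1 -0.7 0.5 8 0; 1 -0.7 0.5 16 0; 1 -0.7 0.5 24 0; 1 -0.7 0.5 26 0"

```text
t: 25.35
tool_pos: [0.6224, -0.0027, 0.1066]
orientation: [-0.291, -3.125, 0.0]
force: [0.2, -0.0, -1.3]
opening: 0.0556
gripper_force: 40.0
```

```bash
python3 -c "
from h import *
s,p,r=tool(); print(s['force'],p,s['opening']); go(*BC,.0711,-.186)"
```

```text
[ 0.21406191 -0.01188299 -1.29274468] [ 0.6223534  -0.00269083  0.10655647] 0.05555968589788586
go [-0.4  0.7 35.5] turn 0.0 q6 -1.47 t 25.4
```

Request:
arm_command --increments "1 0 0.5 12 0; 1 0 0.5 22 0; 1 0 0.5 28 0; 1 0 0.5 30 0; 1 0 0.5 30 0"

```text
t: 25.85
tool_pos: [0.6236, -0.0022, 0.0783]
orientation: [-0.291, -3.128, 0.0]
force: [0.6, 0.5, -1.6]
opening: 0.0555
gripper_force: 40.0
```

Request:
arm_command --increments "1 0 0 2 0; 1 0 0 4 0; 1 0 0 5 0; 1 0 0 5.5 0; 1 0 0 5.5 0"

```text
t: 26.35
tool_pos: [0.6236, -0.0022, 0.0732]
orientation: [-0.291, -3.128, 0.0]
force: [-2.2, 0.1, -1.4]
opening: 0.0554
gripper_force: 40.0
```

```bash
python3 -c "
from h import *
s,p,r=tool(); print(s['force'],p,s['opening']); go(*BC,.0711,-.186)"
```

```text
[-2.2421843   0.1491335  -1.39724675] [ 0.6236285  -0.00219439  0.07316103] 0.055404775462687426
go [ 0.8 -0.1  2.1] turn 0.0 q6 -1.47 t 26.4
```

Request:
arm_command --increments "1 0.5 0 1 0; 1 0.5 0 2 0; 1 0.5 0 3 0; 1 0.5 0 3 0"

```text
t: 26.75
tool_pos: [0.6236, -0.0022, 0.0711]
orientation: [0.291, 3.127, -0.0]
force: [-3.8, -0.2, 5.4]
opening: 0.0556
gripper_force: 40.0
```

```bash
python3 -c "
from h import *
s,p,r=tool(); print(s['force'],p,s['opening'])"
```

```text
[-3.79395208 -0.16322572  5.39679993] [ 0.62357112 -0.00216364  0.07108413] 0.05561502222689766
```

Request:
arm_command --increments "0.5 0 0 0 0; 0.5 0 0 0 0; 0.4 0 0 0 0; 0.3 0 0 -10 0; 0 0 0 -50 0"

```text
t: 27.25
tool_pos: [0.62, -0.0019, 0.1161]
orientation: [-0.291, -3.12, 0.0]
force: [-0.1, -0.6, 0.3]
opening: 0.0671
gripper_force: 0.0
```

Request:
arm_command --increments "0 5 -5 -45 0; 0 20 -45 -80 0; 0 35 -90 -80 0; 0 50 -138 -80 0; 0 60 -185 -80 0"

```text
t: 27.75
tool_pos: [0.5297, -0.1743, 0.202]
orientation: [0.29, 3.125, -0.002]
force: [1.2, -1.2, 0.2]
opening: 0.093
gripper_force: 0.0
```

Request:
arm_command --increments "0 4 -48 0 0; 0 8 -96 0 0; 0 12 -140 0 0; 0 12 -180 0 0; 0 12 -210 0 0"

```text
t: 28.25
tool_pos: [0.4788, -0.38, 0.2014]
orientation: [0.294, 3.126, -0.003]
force: [0.7, 0.0, 0.2]
opening: 0.0929
gripper_force: 0.0
```

```bash
python3 -c "
from h import *
s,p,r=tool(); print(p,s['q'].round(2)); go(.477,-.3965,.2,-.187)"
```

```text
[ 0.47877672 -0.3799641   0.2013566 ] [-0.75  0.18  1.51 -0.    1.45 -2.14]
go [ -1.3 -16.6   1.4] turn -0.0 q6 -2.14 t 28.2
```

Request:
arm_command --increments "0 0 -7 0 0; 0 0 -7 0 0; 0 0 -7 0 0; 0 0 -7 0 0"

```text
t: 28.65
tool_pos: [0.4788, -0.3826, 0.2004]
orientation: [0.289, 3.128, 0.0]
force: [-1.0, -0.4, 0.2]
opening: 0.0929
gripper_force: 0.0
```

```bash
python3 -c "
from h import *
rs,m,i=frameview('w10',.443,-.39)
r=rs[0]; s,p,_=tool(); print(p); go(r[0],r[1],.028,r[2])"
```

```text
plate [  0.4444  -0.3901  -0.1856 130.9666  57.3894]
[ 0.47878068 -0.38264685  0.2004232 ]
go [ 32.5 -13.7 172.4] turn 0.001 q6 -2.14 t 28.7
```

Request:
arm_command --increments "0 16 -7 50 0; 0 32 -13.7 100 0; 0 32.5 -13.7 130 0; 0 32.5 -13.7 148 0; 0 32.5 -13.7 158 0"

```text
t: 29.2
tool_pos: [0.4428, -0.3893, 0.0398]
orientation: [-0.29, -3.126, -0.004]
force: [0.2, 0.8, -0.0]
opening: 0.093
gripper_force: 0.0
```

Request:
arm_command --increments "0 0 0 6 0; 0 0 0 12.5 0; 0 0 0 12.5 0; 0 0 0 12.5 0"

```text
t: 29.6
tool_pos: [0.4443, -0.3918, 0.0307]
orientation: [0.291, 3.127, -0.002]
force: [-0.7, -0.6, -0.1]
opening: 0.0928
gripper_force: 0.0
```

```bash
python3 -c "
from h import *
s,p,_=tool(); print(s['force'],p); go(.4444,-.3901,.028,-.1856)"
```

```text
[-0.70827802 -0.58819348 -0.14927101] [ 0.44433685 -0.39181889  0.03068435]
go [0.3 1.7 2.7] turn 0.0 q6 -2.19 t 29.6
```

Request:
arm_command --increments "0.5 0 1.2 2 0; 0.5 0 1.2 2.5 0; 1 0 1.2 2.5 0; 1 0 1.2 2.5 0; 1 0 1.2 2.5 0"

```text
t: 30.1
tool_pos: [0.4439, -0.3902, 0.0273]
orientation: [0.291, 3.128, -0.0]
force: [-0.0, -0.5, -0.4]
opening: 0.0576
gripper_force: 1.2
```

Request:
arm_command --increments "1 0 0 0 0; 1 0 0 0 0; 1 0 0 0 0; 1 0 0 0 0"

```text
t: 30.5
tool_pos: [0.4439, -0.3902, 0.0272]
orientation: [-0.292, -3.128, -0.0]
force: [0.1, 0.7, 1.1]
opening: 0.0554
gripper_force: 40.0
```

```bash
python3 -c "
from h import *
s,p,_=tool(); print(s['force'],p,s['opening'],s['gripper_force']); go(*BC,.135,-.186)"
```

```text
[0.05584764 0.65213352 1.05923315] [ 0.44388879 -0.39016452  0.02724058] 0.05538114740180659 40.00039458274841
go [-104.1  414.4 -107.7] turn 0.0 q6 -2.19 t 30.5
```

Request:
arm_command --increments "1 0 0 -45 0; 1 -10 35 -95 0; 1 -22 80 -118 0; 1 -34 128 -118 0; 1 -46 176 -118 0"

```text
t: 31.0
tool_pos: [0.5186, -0.2342, 0.1469]
orientation: [0.293, 3.125, -0.002]
force: [2.1, -0.2, -3.8]
opening: 0.0555
gripper_force: 40.0
```

Request:
arm_command --increments "1 -12 48 0 0; 1 -24 96 0 0; 1 -36 144 0 0; 1 -48 190 4 0; 1 -56 220 6 0"

```text
t: 31.5
tool_pos: [0.6135, -0.0257, 0.1382]
orientation: [-0.288, -3.128, -0.001]
force: [-0.5, -0.2, -1.9]
opening: 0.0553
gripper_force: 40.0
```

```bash
python3 -c "
from h import *
s,p,_=tool(); print(p,s['opening']); go(*BC,.132,BY)"
```

```text
[ 0.6135013  -0.02571136  0.13819571] 0.05533535316573666
go [-4.8 24.9  6.2] turn 0.002 q6 -1.51 t 31.5
```

Request:
arm_command --increments "1 -2 10 2 0; 1 -3 18 3 0; 1 -3 18 3 0; 1 -3 18 3 0; 1 -3 18 3 0"

```text
t: 32.0
tool_pos: [0.6191, -0.0133, 0.1361]
orientation: [-0.294, -3.128, 0.001]
force: [0.4, 0.2, -2.1]
opening: 0.0552
gripper_force: 40.0
```

```bash
python3 -c "
from h import *
fit('w11',.0272)"
```

```text
[ 0.61919505 -0.01317175  0.13620418] [ 0.2147584   0.55178529 -1.8995601 ] z below 27.2
go [-1.5 11.6  6.2] turn -0.001 q6 -1.49 t 32.0
```

Request:
arm_command --increments "1 -1 6 1 0; 1 -1.3 11.4 2 0; 1 -1.3 11.4 2 0; 1 -1.3 11.4 2 0; 1 -1.3 11.4 2 0"

```text
t: 32.55
tool_pos: [0.6227, -0.0009, 0.134]
orientation: [-0.291, -3.128, 0.0]
force: [0.3, -0.2, -2.7]
opening: 0.0556
gripper_force: 40.0
```

```bash
python3 -c "
from h import *
fit('w12',.0272)"
```

```text
hole tool [48.8 -1.  15.2] [ 10  10  24  24 307] move [-1.1 -0.2  0. ]
[ 0.6227308  -0.00090735  0.13399121] [ 1.55776449  0.37460685 -2.54724698] z below 27.2
go [-0.3 -1.2  4. ] turn 0.0 q6 -1.47 t 32.6
```

Request:
arm_command --increments "1 -0.4 -0.8 0 0; 1 -0.4 -0.8 8 0; 1 -0.4 -0.8 16 0; 1 -0.4 -0.8 24 0; 1 -0.4 -0.8 26 0"

```text
t: 33.1
tool_pos: [0.6218, -0.0017, 0.1058]
orientation: [-0.291, -3.125, 0.0]
force: [0.2, -0.3, -2.3]
opening: 0.0558
gripper_force: 40.0
```

```bash
python3 -c "
from h import *
s,p,r=tool(); print(s['force'],p,s['opening']); go(*BC,.0832,-.186)"
```

```text
[ 0.21280911 -0.30801293 -2.28233046] [ 0.62177287 -0.00169168  0.105817  ] 0.05576438457458164
go [-1.2 -0.2 22.6] turn 0.0 q6 -1.47 t 33.1
```

Request:
arm_command --increments "1 -0.5 0 8 0; 1 -0.5 0 14 0; 1 -0.5 0 18 0; 1 -0.5 0 18 0; 1 -0.5 0 18 0"

```text
t: 33.6
tool_pos: [0.6235, -0.0019, 0.09]
orientation: [-0.291, -3.128, -0.0]
force: [0.7, -0.7, -2.9]
opening: 0.0556
gripper_force: 40.0
```

Request:
arm_command --increments "1 0 0 2 0; 1 0 0 4 0; 1 0 0 4 0; 1 0 0 4 0"

```text
t: 34.0
tool_pos: [0.6235, -0.0019, 0.086]
orientation: [0.291, 3.128, -0.0]
force: [-0.7, 0.2, -1.9]
opening: 0.0553
gripper_force: 40.0
```

```bash
python3 -c "
from h import *
s,p,r=tool(); print(s['force'],p,s['opening']); go(*BC,.0832,-.186)"
```

```text
[-0.68368175  0.17607198 -1.91949046] [ 0.62348739 -0.00188683  0.08600686] 0.055323685988361605
go [ 0.6 -0.3  2.8] turn 0.0 q6 -1.47 t 34.0
```

Request:
arm_command --increments "1 0 0 1 0; 1 0 0 2 0; 1 0 0 3.5 0; 1 0 0 3.5 0"

```text
t: 34.4
tool_pos: [0.6237, -0.0019, 0.0833]
orientation: [0.291, 3.128, -0.0]
force: [-2.6, -0.1, 4.5]
opening: 0.0556
gripper_force: 40.0
```

```bash
python3 -c "
from h import *
s,p,r=tool(); print(s['force'],p,s['opening'])"
```

```text
[-2.61362673 -0.14819463  4.46698915] [ 0.62365658 -0.00188974  0.08327123] 0.05560783534010949
```

Request:
arm_command --increments "0.5 0 0 0 0; 0.5 0 0 0 0; 0.4 0 0 0 0; 0.3 0 0 -10 0; 0 0 0 -50 0"

```text
t: 34.9
tool_pos: [0.6202, -0.0016, 0.1282]
orientation: [-0.291, -3.119, 0.0]
force: [0.6, -0.0, -0.1]
opening: 0.0673
gripper_force: 0.0
```

Request:
arm_command --increments "0 5 -5 -40 0; 0 25 -50 -67 -0.027; 0 45 -98 -67 -0.027; 0 65 -146 -67 -0.027; 0 80 -190 -67 -0.027"

```text
t: 35.4
tool_pos: [0.5121, -0.17, 0.201]
orientation: [0.248, 3.129, -0.001]
force: [0.6, -0.4, -0.0]
opening: 0.0928
gripper_force: 0.0
```

Request:
arm_command --increments "0 3 -45 0 0; 0 3 -63 0 0; 0 3 -63 0 0; 0 3 -63 0 0; 0 3 -63 0 0"

```text
t: 35.9
tool_pos: [0.5003, -0.2294, 0.1997]
orientation: [0.248, 3.131, 0.0]
force: [0.2, -0.4, -0.1]
opening: 0.0935
gripper_force: 0.0
```

```bash
python3 -c "
from h import *
rs,m,i=frameview('w13',.46,-.23)
s,p,_=tool(); print(p)
r=rs[0] if rs else (.46,-.23,-.159)
k=cv2.inRange(cv2.cvtColor(i,cv2.COLOR_BGR2GRAY),0,75)
u,v=proj(m,(r[0],r[1],.04)); u,v=int(u),int(v); q=np.zeros_like(k); q[v-45:v+40,u-25:u+25]=k[v-45:v+40,u-25:u+25]
for b in rect(q,m,.04,200): print('bar',np.round(b,4))
go(r[0],r[1],.05,r[2])"
```

```text
plate [  0.4607  -0.2303  -0.1575 131.4463  57.6487]
[ 0.50026854 -0.22925034  0.1996336 ]
go [ 38.9  -7.2 149.6] turn 0.0 q6 -1.94 t 36.0
```

Request:
arm_command --increments "0.5 16 -4 50 0; 0.5 36 -7 90 0; 0.5 38.9 -7 115 0; 0.5 38.9 -7 135 0; 0.5 38.9 -7 143 0"

```text
t: 36.45
tool_pos: [0.4591, -0.2292, 0.0541]
orientation: [-0.246, -3.129, -0.003]
force: [-0.5, 1.0, -0.5]
opening: 0.0575
gripper_force: 0.0
```

Request:
arm_command --increments "0.5 0 0 6 0; 0.5 0 0 12 0; 0.5 0 0 12 0; 0.5 0 0 12 0"

```text
t: 36.85
tool_pos: [0.4609, -0.2314, 0.0453]
orientation: [0.249, 3.131, -0.001]
force: [0.1, 0.7, -0.2]
opening: 0.0464
gripper_force: 0.0
```

```bash
python3 -c "
from h import *
s,p,_=tool(); print(s['force'],p,s['opening']); go(.4607,-.2303,.042,-.1575)"
```

```text
[ 0.14412786  0.66221081 -0.18824295] [ 0.46091841 -0.23140594  0.04525559] 0.046383004638884034
go [0.4 1.1 3.3] turn -0.001 q6 -1.98 t 36.9
```

Request:
arm_command --increments "0.5 0.2 0.9 2 0; 0.5 0.2 0.9 3 0; 1 0.2 0.9 3 0; 1 0.2 0.9 3 0; 1 0.2 0.9 3 0" --grip_force 50

```text
t: 37.35
tool_pos: [0.4603, -0.2303, 0.0416]
orientation: [0.249, 3.132, -0.0]
force: [0.5, 1.1, 0.4]
opening: 0.0271
gripper_force: 0.0
```

Request:
arm_command --increments "1 0 0 0 0; 1 0 0 0 0; 1 0 0 0 0; 1 0 0 0 0; 1 0 0 0 0"

```text
t: 37.85
tool_pos: [0.4603, -0.2302, 0.0415]
orientation: [0.249, 3.132, 0.0]
force: [0.4, 2.2, 0.6]
opening: 0.0139
gripper_force: 50.0
```

```bash
python3 -c "
from h import *
s,p,_=tool(); print(s['force'],p,s['opening'],s['gripper_force']); go(*BC,.155,-.186)"
```

```text
[0.37720069 2.18143212 0.63274469] [ 0.46027106 -0.23017103  0.04152588] 0.013906864963528283 50.00041902065277
go [-124.4  250.9 -113.4] turn 0.027 q6 -1.98 t 37.9
```

Request:
arm_command --increments "1 0 0 -45 0; 1 -15 25 -90 0; 1 -40 70 -122 0.027; 1 -64 116 -122 0.027; 1 -88 162 -122 0.027"

```text
t: 38.35
tool_pos: [0.5649, -0.0961, 0.1649]
orientation: [0.293, 3.125, -0.001]
force: [0.3, -0.9, -3.6]
opening: 0.0138
gripper_force: 50.0
```

Request:
arm_command --increments "1 -22 44 0 0; 1 -29 75 2 0; 1 -29 82 4 0; 1 -29 82 6 0; 1 -29 82 6 0"

```text
t: 38.85
tool_pos: [0.6059, -0.0224, 0.1558]
orientation: [-0.291, -3.126, 0.001]
force: [-0.2, -0.4, -3.3]
opening: 0.0142
gripper_force: 50.0
```

```bash
python3 -c "
from h import *
fit('w14',.0415)"
```

```text
[ 0.60604853 -0.02281635  0.15627833] [ 0.2033392  -0.08468645 -5.52151011] z below 41.5
go [-12.7  23.5  26.2] turn -0.001 q6 -1.51 t 38.9
```

Request:
arm_command --increments "1 -6 12 0 0; 1 -12 23 4 0; 1 -12 23 8 0; 1 -12 23 8 0; 1 -12 23 8 0"

```text
t: 39.4
tool_pos: [0.6227, -0.0013, 0.1486]
orientation: [-0.291, -3.127, 0.0]
force: [-0.7, -0.9, -3.8]
opening: 0.0136
gripper_force: 50.0
```

```bash
python3 -c "
from h import *
fit('w15',.0415)"
```

```text
hole tool [50.1 -1.1 29.5] [ 13  12  17  20 155] move [-2.2  0.4 -0. ]
[ 0.6228186  -0.00140244  0.14886857] [ 0.6093194  -0.48683557 -3.59836323] z below 41.5
go [-0.1 -0.7 18.9] turn 0.0 q6 -1.47 t 39.5
```

Request:
arm_command --increments "1 0 -0.5 4 0; 1 0 -0.5 10 0; 1 0 -0.5 16 0; 1 0 -0.5 22 0; 1 0 -0.5 24 0"

```text
t: 39.95
tool_pos: [0.6222, -0.0017, 0.1237]
orientation: [-0.291, -3.126, 0.0]
force: [0.5, -0.3, -4.2]
opening: 0.0136
gripper_force: 50.0
```

```bash
python3 -c "
from h import *
s,p,r=tool(); print(s['force'],s['wrist_torque'],p,s['opening']); go(*BC,.1095,-.186)"
```

```text
[ 0.49797804 -0.32248954 -4.20677817] [-0.04122293  0.02563911  0.05655954] [ 0.62216331 -0.00169464  0.12366254] 0.013645239719000325
go [-0.7 -0.3 14.2] turn 0.0 q6 -1.47 t 40.0
```

Underside is 8 mm below the pin tops without resistance. Continue.

Request:
arm_command --increments "1 -0.5 0 5 0; 1 -0.5 0 9 0; 1 -0.5 0 11 0; 1 -0.5 0 11 0; 1 -0.5 0 11 0"

```text
t: 40.45
tool_pos: [0.6235, -0.0018, 0.1142]
orientation: [0.291, 3.128, 0.0]
force: [0.7, 0.7, -3.4]
opening: 0.0138
gripper_force: 50.0
```

Request:
arm_command --increments "1 0 0 1 0; 1 0 0 2 0; 1 0 0 3 0; 1 0 0 3 0"

```text
t: 40.85
tool_pos: [0.6233, -0.0018, 0.1109]
orientation: [-0.291, -3.128, 0.0]
force: [-0.5, 0.3, -4.2]
opening: 0.0135
gripper_force: 50.0
```

```bash
python3 -c "
from h import *
s,p,r=tool(); print(s['force'],s['wrist_torque'],p,s['opening']); go(*BC,.1095,-.186)"
```

```text
[-0.54125058  0.34224245 -4.18580915] [-0.02584949  0.02207004  0.00719386] [ 0.62327182 -0.00180351  0.11089511] 0.01347175949288594
go [ 0.4 -0.4  1.4] turn 0.0 q6 -1.47 t 40.9
```

Request:
arm_command --increments "1 0 0 1 0; 1 0 0 2 0; 1 0 0 2.5 0; 1 0 0 2.5 0"

```text
t: 41.25
tool_pos: [0.6236, -0.0018, 0.1096]
orientation: [0.291, 3.128, -0.0]
force: [-4.5, 0.2, 6.2]
opening: 0.0136
gripper_force: 50.0
```

```bash
python3 -c "
from h import *
s,p,r=tool(); print(s['force'],s['wrist_torque'],p,s['opening'])"
```

```text
[-4.46866937  0.2180127   6.23821707] [0.02979182 0.85214022 0.05433361] [ 0.62361046 -0.00183251  0.10957053] 0.013633678936308213
```

Request:
arm_command --increments "0.8 0 0 0 0; 0.6 0 0 0 0; 0.5 0 0 0 0; 0.4 0 0 -10 0; 0.3 0 0 -50 0"

```text
t: 41.75
tool_pos: [0.62, -0.0016, 0.1541]
orientation: [-0.291, -3.119, 0.0]
force: [0.6, 0.5, -0.1]
opening: 0.0458
gripper_force: 0.0
```

Request:
arm_command --increments "0.3 0 0 -40 0; 0.3 -20 -45 -75 0; 0.3 -35 -90 -75 0; 0.3 -50 -138 -75 0; 0.3 -65 -180 -75 0"

```text
t: 42.25
tool_pos: [0.6544, -0.1915, 0.2355]
orientation: [0.29, 3.126, -0.001]
force: [1.0, 1.1, 0.5]
opening: 0.0654
gripper_force: 0.0
```

Request:
arm_command --increments "0 -18 -45 0 0; 0 -22 -80 0 0; 0 -22 -85 0 0; 0 -22 -85 0 0; 0 -22 -85 0 0"

```text
t: 42.75
tool_pos: [0.66, -0.2762, 0.234]
orientation: [0.291, 3.128, 0.001]
force: [-0.2, -0.5, 0.7]
opening: 0.0927
gripper_force: 0.0
```

```bash
python3 -c "
from h import *
m,i=snap('wrist','w16'); s,p,r=tool(); print(p,s['force'],s['q'][5])
u,v=proj(m,(.636,-.272,.038)); print(u,v)
u,v=int(u),int(v); c=i[max(0,v-75):v+75,u-75:u+75]; print(c.shape)
cv2.imwrite('pics/w16c.png',cv2.resize(c,None,fx=4,fy=4,interpolation=cv2.INTER_CUBIC)); t,j=snap('top','t6')
for r in plates(j,t,z=.08): print(np.round(r,3))"
```

```text
[ 0.66013668 -0.27571079  0.23399541] [0.10811388 0.3268587  0.04481301] -1.8539236571057613
324.2693675083853 162.01378656312625
(150, 150, 3)
[ 6.23000e-01 -2.00000e-03 -1.93000e-01  1.28575e+02  5.40660e+01]
[ 0.737  0.104 -1.079 63.448 62.856]
```

View pics/w16c.png

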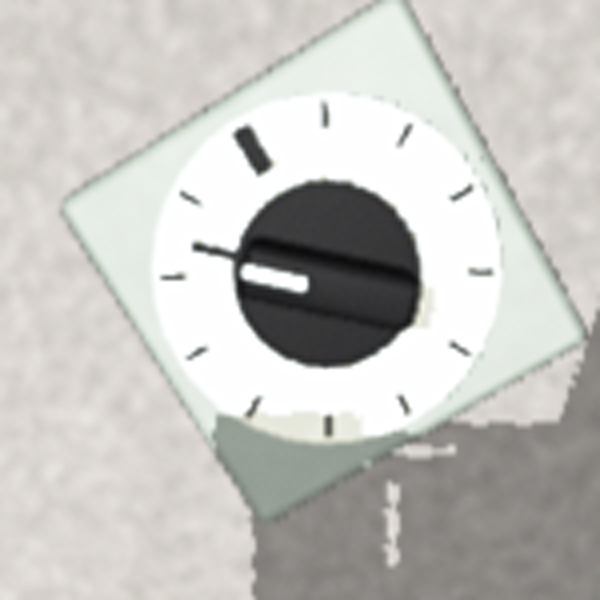

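The dial's broad zero tick is at crop (253,150), the pointer tip at (197,246), the face centre at (327,268) and the disc centre at (329,273). The pointer is about 46° counter-clockwise of zero.

```bash
cat > d.py <<'E'
from h import *
E
python3 - <<'E'
from h import *
m=cam("wrist"); px=lambda x,y:(324-75+(x+.5)/4-.5,162-75+(y+.5)/4-.5)
W=lambda x,y,z:onz(m,*px(x,y),z)[:2]
C=W(327,268,.038); print("face centre",C)
g=cv2.cvtColor(cv2.imread("pics/w16.png"),cv2.COLOR_BGR2GRAY)
k=(g[87:237,249:399]<75).astype(np.uint8); k=cv2.morphologyEx(k,cv2.MORPH_OPEN,np.ones((9,9)))
c=max(cv2.findContours(k,cv2.RETR_EXTERNAL,cv2.CHAIN_APPROX_NONE)[0],key=cv2.contourArea)
(x,y),rad=cv2.minEnclosingCircle(c); print("disc px",x,y,rad); D=onz(m,x+249,y+87,.044)[:2]; print("disc",D)
# outer ticks' opposite pairs
for a,b in(((325,113),(329,426)),((173,278),(481,271)),((189,197),(459,349)),((404,135),(253,405)),((461,193),(197,352))):
    print("pair mid",((W(*a,.038)+W(*b,.038))/2).round(4))
ang=lambda d:np.arctan2(d[1],d[0])
z=ang(W(253,150,.038)-C); print("zero dir",z, "opp tick line",ang(C-W(404,405,.038)))
for zz in(.040,.044): print("hand",ang(W(197,246,zz)-C))
print("white",ang(W(244,271,.074)-W(306,284,.074)), "bar edge",ang(W(250,240,.074)-W(418,270,.074)))
go(*C,.15,ang(W(244,271,.074)-W(306,284,.074)))
E
```

```text
face centre [ 0.62826157 -0.2630448 ]
disc px 82.01433563232422 68.25762939453125 23.1800479888916
disc [ 0.62948262 -0.26266991]
pair mid [ 0.6301 -0.2634]
pair mid [ 0.63   -0.2634]
pair mid [ 0.6299 -0.2636]
pair mid [ 0.6298 -0.2635]
pair mid [ 0.6298 -0.2634]
zero dir -2.759046325710495 opp tick line -2.807035420587202
hand -1.9266474833590357
hand -1.9380607947509627
white -1.9606235337713278 bar edge -1.9295096992896579
go [33.7  6.4 84. ] turn -1.365 q6 -1.85 t 42.9
```

```bash
python3 - <<'E'
from h import *
m=cam("wrist"); px=lambda x,y:(324-75+(x+.5)/4-.5,162-75+(y+.5)/4-.5)
W=lambda x,y,z:onz(m,*px(x,y),z)[:2]
C=np.array([.6299,-.2634]); ang=lambda d:np.arctan2(d[1],d[0])
print("zero",ang(W(253,150,.038)-C))
T={0:(253,150),-1:(325,113),-2:(404,135),-3:(461,193),-4:(481,271),-5:(459,349),6:(404,405),5:(329,426),4:(253,405),3:(197,352),2:(173,278),1:(189,197)}
print("zero from all ticks",[round((ang(W(*p,.038)-C)-n*np.pi/6+2*np.pi)%(2*np.pi)-2*np.pi,3) for n,p in T.items()])
for zz in(.040,.044,.05): print("hand",ang(W(197,246,zz)-C))
k=(-1.945); go(*C,.15,k)
s,p,r=tool(); print(p)
E
```

```text
zero -2.7831036358305377
zero from all ticks [np.float64(-2.783), np.float64(-2.785), np.float64(-2.783), np.float64(-2.782), np.float64(-2.782), np.float64(-2.791), np.float64(-2.787), np.float64(-2.782), np.float64(-2.789), np.float64(-2.785), np.float64(-2.776), np.float64(-2.785)]
hand -1.9719565145041995
hand -1.9836176117507778
hand -2.0014224364300444
go [32.1  6.4 84. ] turn -1.381 q6 -1.85 t 42.9
[ 0.66022765 -0.27555409  0.23405971]
```

Request:
arm_command --increments "0.4 10 2 10 0.148; 0.4 20 4 20 0.296; 0.4 32 6.4 30 0.444; 0.4 32 6.4 40 0.592; 0.4 32 6.4 50 0.74" --grip_force 30

```text
t: 43.35
tool_pos: [0.6297, -0.2633, 0.1838]
orientation: [1.408, 2.808, 0.0]
force: [0.0, -0.1, -0.5]
opening: 0.0584
gripper_force: 0.0
```

Request:
arm_command --increments "0.4 0 0 0 0.148; 0.4 0 0 0 0.296; 0.4 0 0 0 0.444; 0.4 0 0 0 0.592; 0.4 0 0 0 0.74"

```text
t: 43.85
tool_pos: [0.63, -0.2634, 0.184]
orientation: [2.328, 2.109, 0.0]
force: [0.1, 0.9, -0.1]
opening: 0.0558
gripper_force: 0.0
```

Request:
arm_command --increments "0.4 0 0 0 0.148; 0.4 0 0 0 0.3; 0.4 0 0 0 0.306; 0.4 0 0 0 0.306; 0.4 0 0 0 0.306"

```text
t: 44.35
tool_pos: [0.6297, -0.2645, 0.1838]
orientation: [2.615, 1.74, 0.0]
force: [0.2, 0.6, 0.0]
opening: 0.0557
gripper_force: 0.0
```

```bash
python3 - <<'E'
from h import *
s,p,r=tool(); print(p,s["opening"]); go(.6299,-.2634,.074,-1.97); go(.6299,-.2634,.074,.357)
E
```

```text
[ 0.62969161 -0.26447337  0.18375532] 0.055686756175683985
go [  1.1  -0.2 109.8] turn 0.003 q6 -0.08 t 44.4
go [  1.1  -0.2 109.8] turn 0.817 q6 -0.08 t 44.4
```

Request:
arm_command --increments "0.4 1 0 40 0; 0.4 1 0 70 0; 0.4 1 0 90 0; 0.4 1 0 102 0; 0.4 1 0 107 0"

```text
t: 44.85
tool_pos: [0.6292, -0.2637, 0.0751]
orientation: [-2.617, -1.735, 0.002]
force: [-0.4, 0.2, -0.3]
opening: 0.0559
gripper_force: 0.0
```

Request:
arm_command --increments "0.4 0 0 2 0; 0.7 0 0 2 0; 1 0 0 2 0; 1 0 0 2 0; 1 0 0 2 0"

```text
t: 45.35
tool_pos: [0.6303, -0.2644, 0.0754]
orientation: [2.618, 1.734, 0.001]
force: [0.4, -0.0, 0.2]
opening: 0.0286
gripper_force: 0.0
```

Request:
arm_command --increments "1 0 0 0 0; 1 0 0 0 0; 1 0 0 0 0; 1 0 0 0 0"

```text
t: 45.75
tool_pos: [0.6296, -0.264, 0.0748]
orientation: [-2.619, -1.734, 0.001]
force: [-4.4, 2.7, 5.0]
opening: 0.0139
gripper_force: 30.0
```

```bash
python3 - <<'E'
from h import *
s,p,r=tool(); print(p,s["opening"],s["force"],s["gripper_force"]); go(.6299,-.2634,.074,.357)
E
```

```text
[ 0.62955357 -0.26397427  0.0747504 ] 0.013866162818039549 [-4.41502743  2.71823879  5.04095733] 30.00120520591736
go [0.7 0.1 0.8] turn 0.813 q6 -0.07 t 45.8
```

Request:
arm_command --increments "1 0 0 0 0.1; 1 0 0 0 0.2; 1 0 0 0 0.3; 1 0 0 0 0.4; 1 0 0 0 0.5"

```text
t: 46.25
tool_pos: [0.6294, -0.264, 0.0747]
orientation: [-2.968, -1.026, 0.001]
force: [-5.8, 2.4, 6.2]
opening: 0.014
gripper_force: 30.0
```

Request:
arm_command --increments "1 0 0 0 0.1; 1 0 0 0 0.2; 1 0 0 0 0.3; 1 0 0 0 0.313; 1 0 0 0 0.313"

```text
t: 46.75
tool_pos: [0.6294, -0.2639, 0.0748]
orientation: [-3.091, -0.556, 0.002]
force: [-5.2, 2.9, 5.9]
opening: 0.0137
gripper_force: 30.0
```

```bash
python3 - <<'E'
from h import *
s,p,r=tool(); print(p,s["opening"],s["force"],s["wrist_torque"]); go(.6299,-.2634,.074,.357)
E
```

```text
[ 0.62944973 -0.2638981   0.07477117] 0.0137005073497783 [-5.21781845  2.87701298  5.91594769] [ 0.42125105  1.16238891 -0.0447381 ]
go [ 0.6 -0.3  0.8] turn -0.001 q6 0.74 t 46.8
```

Aligned. Release, rise and check.

Request:
arm_command --increments "0.8 0 0 0 0; 0.6 0 0 0 0; 0.4 0 0 0 0; 0.4 0 0 0 0; 0.4 0 0 -15 0"

```text
t: 47.25
tool_pos: [0.6282, -0.2633, 0.0872]
orientation: [-3.089, -0.557, 0.006]
force: [-0.3, -0.2, -1.1]
opening: 0.0461
gripper_force: 0.0
```

Request:
arm_command --increments "0.4 0 0 -40 0; 0.4 0 0 -80 0; 0.4 0 0 -120 0; 0.4 -40 0 -140 0; 0.4 -60 0 -140 0"

```text
t: 47.75
tool_pos: [0.5745, -0.2869, 0.2364]
orientation: [3.085, 0.557, 0.01]
force: [-0.2, -0.2, -0.3]
opening: 0.056
gripper_force: 0.0
```

Request:
arm_command --increments "0.4 0 0 0 0; 0.4 0 0 0 0; 0.4 0 0 0 0"

```text
t: 48.05
tool_pos: [0.5741, -0.2846, 0.2294]
orientation: [-3.091, -0.558, 0.0]
force: [-0.4, -0.5, 0.1]
opening: 0.0557
gripper_force: 0.0
```

```bash
python3 - <<'E'
from h import *
s,p,r=tool(); print(p); m,i=snap("wrist","w17"); print(proj(m,(.6299,-.2634,.038)))
u,v=map(int,proj(m,(.6299,-.2634,.06))); a=cv2.resize(i[max(0,v-70):max(0,v-70)+140,u-70:u+70],(400,400),interpolation=cv2.INTER_CUBIC); print(u,v)
t,j=snap("scene","s9")
b=cv2.resize(j[190:340,280:480],(400,300),interpolation=cv2.INTER_CUBIC); b=cv2.copyMakeBorder(b,0,100,0,0,cv2.BORDER_CONSTANT)
cv2.imwrite("pics/fin.png",np.hstack([a,b]))
E
```

```text
[ 0.57411262 -0.28460309  0.22941759]
(np.float64(323.7439679364166), np.float64(129.696998739212))
323 130
```

View pics/fin.png

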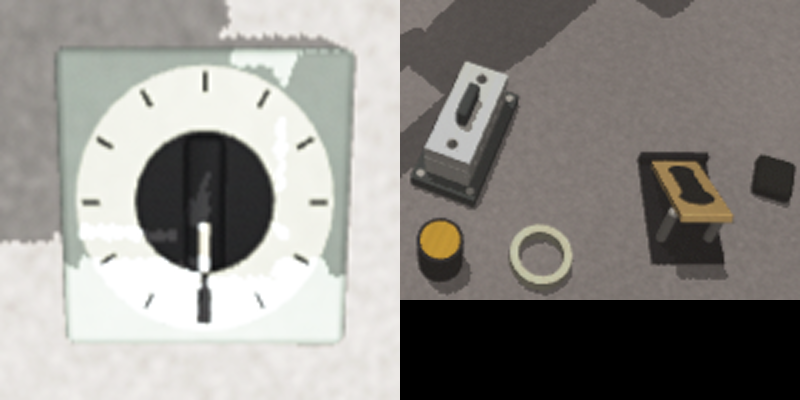

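Pointer is on the zero mark, the stack and cover sit flat, and the board leans on the rail. I'll check the board's alignment on the stand and the stack height by triangulation.

```bash
python3 - <<'E'
from h import *
O=np.array([.6675,.268]);c,s=np.cos(.175),np.sin(.175)
def loc(w): d=w[:2]-O; return np.round([c*d[0]+s*d[1],-s*d[0]+c*d[1]],4)
for n,f in(("scene","s9"),("top","t6")):
    m=cam(n); i=cv2.imread(f"pics/{f}.png"); h=cv2.cvtColor(i,cv2.COLOR_BGR2HSV); k=cv2.inRange(h,(8,60,60),(35,255,255))
    u,v=map(int,proj(m,(.66,.27,.06))); q=np.zeros_like(k); q[v-35:v+35,u-35:u+35]=k[v-35:v+35,u-35:u+35]; q=cv2.morphologyEx(q,cv2.MORPH_CLOSE,np.ones((7,7)))
    ct=max(cv2.findContours(q,cv2.RETR_EXTERNAL,cv2.CHAIN_APPROX_NONE)[0],key=cv2.contourArea)
    b=cv2.boxPoints(cv2.minAreaRect(ct)); ap=cv2.approxPolyDP(ct,4,True)[:,0]; print(n,ap.tolist())
    for p in ap: print(p,"z.0137",loc(onz(m,*p,.0137)),"z.11",loc(onz(m,*p,.110)),"z.102",loc(onz(m,*p,.102)))
    P=[(x,y,z) for x,z in((-.067,.0137),(.048,.110)) for y in(-.028,.028)]
    print("expected",[np.round(proj(m,(O[0]+c*x-s*y,O[1]+s*x+c*y,z)),1).tolist() for x,y,z in P])
E
```

```text
scene [[406, 270], [421, 301], [446, 300], [429, 271]]
[406 270] z.0137 [-0.0648 -0.0277] z.11 [-0.0145 -0.0517] z.102 [-0.0187 -0.0497]
[421 301] z.0137 [ 0.016  -0.0012] z.11 [ 0.0583 -0.0279] z.102 [ 0.0548 -0.0256]
[446 300] z.0137 [0.012  0.0585] z.11 [0.0547 0.026 ] z.102 [0.0512 0.0287]
[429 271] z.0137 [-0.0635  0.0289] z.11 [-0.0133 -0.0007] z.102 [-0.0175  0.0018]
expected [[405.8, 269.2], [428.4, 269.7], [420.3, 296.5], [446.4, 297.1]]
top [[230, 121], [211, 124], [225, 171], [242, 168]]
[230 121] z.0137 [ 0.0874 -0.011 ] z.11 [ 0.0504 -0.0287] z.102 [ 0.0534 -0.0272]
[211 124] z.0137 [0.0873 0.0472] z.11 [0.0503 0.0245] z.102 [0.0534 0.0264]
[225 171] z.0137 [-0.0649  0.0243] z.11 [-0.0887  0.0036] z.102 [-0.0867  0.0053]
[242 168] z.0137 [-0.0641 -0.027 ] z.11 [-0.088  -0.0433] z.102 [-0.086 -0.042]
expected [[242.5, 168.9], [223.9, 171.9], [229.9, 121.8], [209.8, 125.0]]
```

```bash
python3 -c "
from plant import robot
print(robot.close_job())"
```

```text
the job is handed in; nothing more can be done
None
```

The job is handed in at about 48 s; camera checks before hand-in showed the board leaning on its stand, all four frames and the cover flat on the pins, and then the knob's pointer on the zero mark.

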